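# Set up a spindle on V blocks for inspection

## Task

Set up the steel spindle for inspection on the granite plate: stand the loose V block inside the yellow corner marks with its groove in line with that of the fixed V block, lay the gauge block flat on the plate midway between the two V blocks, and rest the spindle in both grooves, centred, with its square collar above the gauge block. Stand the loupe upright on the plate directly in front of the fixed V block, on the robot's side of it, in line with that block's middle and about two centimetres clear of it. Leave everything standing still and released.

Things in the scene. Friction and masses are not known exactly. Their poses are not given: they have to be found in the camera images.
- plate: Plain grey granite surface plate, 180 x 270 mm, its top 20 mm above the worktop, fixed. Origin: on the worktop under its middle; z up; x points away from the robot (give or take its yaw), y to the robot's left along its long side. The line on which the V blocks belong runs along y at plate x = +20 mm; the point midway between the fixed V block and the seat is plate (+20, 0, 20) mm.
- vee_fixed: The V block that stands fixed on the plate at its left or right half (on either side, the seat on the other): pale steel, 45 mm along its groove (own x), 50 mm across (own y), 40 mm high, open 90 degree groove on top. Origin: centre of its underside, at the plate's top. Its x lies along the plate's y, and its own +y points to the robot's side (plate -x).
- seat: Yellow painted corner marks (flat, under 1 mm) on the plate, framing 51 mm along the row by 56 mm across, where the loose V block belongs; centre 110 mm from that of the fixed V block. Origin: its centre, at the plate's top; x along the row (plate y), like the fixed V block's.
- vee_loose: The loose V block, standing on the worktop beside the plate; same shape as the fixed one: 45 mm along its groove (own x), 50 mm across (own y; these two flat side faces are 40 mm high), 40 mm high, 0.48 kg or so. Origin: centre of its underside, z up. Either way round is the same.
- gauge_block: Pale steel gauge block lying flat on the worktop, 35 (own x) x 30 (own y) x 9 mm high. Origin: centre of its underside, z up. Any yaw will do at its place.
- spindle: Steel spindle lying level on the worktop: 156 mm long along own x, two round journals of 20 mm diameter, each 64 mm long, either side of a dark square collar 28 x 28 x 28 mm in the middle, on which it lies and by which it is gripped. About 0.35 kg. Origin: centre of the collar's underside, 14 mm below its axis; z up. Either end may go to either side.
- spindle_mid (a point): The middle of the spindle, on its axis (centre of the collar). Rests about 36 mm above the plate's top when the journals lie in both grooves (so the collar's underside is then about 22 mm above the plate).
- loupe: Black stand loupe, upright, round, 38 mm diameter, 43 mm high. Origin: centre of its underside, z up.
There are look-alikes about, which are no part of the job. What is meant by the loupe is not blue, purple or red, and is the larger of those in its own colour.

How it is judged (in metres and radians):
At the end, for the whole second after the job is handed in: Loose V block within 10 mm and 0.1 rad of its seat; gauge block flat within 12 mm of midway; spindle in both grooves, within 12 mm along, 10 across, 5 in height, 0.12 rad; loupe upright, within 12 mm of the fixed block's middle line, 50 to 85 mm before its centre; all at rest (horizontal distance between vee_loose and seat below 0.01 m and angle between the x axis of vee_loose and the x axis of seat, either way round below 0.1 rad and angle between vee_loose's own z axis and vertical below 0.05 rad and z of vee_loose in the frame of plate between 0.017 and 0.023 m and x of gauge_block in the frame of plate between 0.008 and 0.032 m and y of gauge_block in the frame of plate between -0.012 and 0.012 m and z of gauge_block in the frame of plate between 0.017 and 0.023 m and angle between each of gauge_block, loupe's own z axis and vertical below 0.1 rad and x of spindle_mid in the frame of plate between 0.01 and 0.03 m and y of spindle_mid in the frame of plate between -0.012 and 0.012 m and z of spindle_mid in the frame of plate between 0.051 and 0.061 m and angle between the x axis of spindle and the x axis of vee_fixed, either way round below 0.12 rad and contact force between spindle and vee_fixed above 0.2 N and contact force between spindle and vee_loose above 0.2 N and x of loupe in the frame of vee_fixed between -0.012 and 0.012 m and y of loupe in the frame of vee_fixed between 0.05 and 0.085 m and z of loupe in the frame of plate between 0.017 and 0.023 m and linear speed of each of vee_loose, gauge_block, spindle, loupe below 0.02 m/s and angular speed of each of vee_loose, gauge_block, spindle, loupe below 0.2 rad/s); the robot touches nothing.
It also fails if it takes over 104 s, if anything falls off the work surface, if the arm or the gripper's body presses on something with over 40 N, if the wrist force passes 120 N, or if a joint passes its speed limit or range.

## Robot

A 7-joint arm with a two-finger parallel gripper is mounted at the origin on a cart in front of the work surface, level with it; the furniture and walls round the work are solid. World frame = base frame: x ahead of the robot, y to its left, z up, the work surface at z = 0. Lengths are in m, angles in degrees, forces in N, time in s.
With the tool pointing down it reaches from about 0.425 to 0.875 m from the base axis. Payload 4.7 kg.
Tool frame: the origin (TCP) lies on the centre line of the jaws, within the pads' length; the fingertips stand 11 mm ahead of it and the grasp point (between the pads) lies 8 mm behind it; z points along the fingers, y is the direction in which the jaws open and shut (so a half turn about z gives the same grasp; the last joint's range is limited). The gripper opens to 87 mm and grips with 3 to 60 N. Pads are 19 mm wide; open, the fingers measure 117 mm over their backs; the gripper's body (75 mm by 190 mm) begins 51 mm behind the grasp point.
Start: joints at [-74.765, 18.392, -4.016, 83.108, 1.295, 78.541, -3.26], TCP at [0.162, 0.63, 0.234] pointing down, gripper open.
Joint ranges: [-163.93, 163.93], [-17.29, 119.83], [-79.2, 71.16], [3.27, 140.29], [-89.18, 269.18], [5.43, 117.66], [-154.24, 154.24]. Speed limits (degrees/s): [147.25, 147.25, 180, 180, 180, 180, 180].

## Interface

Orientations are given as [roll, pitch, yaw] about the fixed x, y, z axes, in that order (R = Rz(yaw) Ry(pitch) Rx(roll)).
In Python, from cell import env gives the robot as it stands.
- The arm moves only by the tool servo_tool, never from a script. Its argument "moves" is text: rows parted by semicolons, each of 7 numbers parted by spaces: the shift along the tool's x, y, z as a fraction of full scale, then the turn, a rotation vector about the tool's x, y, z as a fraction of full scale, then the gripper's target within -1 to 1 (shut at 1, half-way at 0, fully open at -1). A call has 1 to 20 rows; each row shifts and turns the pose as measured when the row begins, along the tool's axes as they then stand; what a row does not reach is not made up. Full scale, the value 1, is 1000 mm for a shift and 0.5 rad for a turn. A row lasts 1/12 s, in which the tool goes at most 41.7 mm and 7.16 degrees, less where a joint would pass 70% of its speed; a pose out of reach is approached as far as the arm can. A call with a number of a shift or a turn outside -1 to 1 is refused whole. A call with a gripper value outside its range is refused whole. The fingers move at their own pace and stop on an object; "squeeze" is the grip in N (left out, the last holds). Time passes only in rows, so rows that do not move let the fingers close. It gives the time, the measured TCP pose, the force and the opening at its end, in the units of the state.
- env.get_obs(): the state, without advancing time (a new reading comes with each control period).
- env.read_camera(name): name is "scene" or "side" or "wrist"; returns a dict with "img" (420x560x3 uint8, red, green, blue), "range_z" (420x560 float32, m along the optical axis (not along the pixel's ray), 0 where there is no reading), "mtx" (3x3 intrinsics, pixels), "T" (4x4, takes a point from camera to world coordinates); the wrist camera has in their place "hand_eye" (4x4, takes a point from camera to tool coordinates, whose origin is the TCP and whose axes are the flange's). Camera axes: x right, y up, looking along -z (the intrinsics and any distortion apply to the point x, -y, -z); pixel columns grow to the right and rows downward; lengths in m; the calibration is good to about 2 mm. The wrist camera is an equidistant fisheye: a pixel r from the principal point sees the ray r / f radians off the axis. A picture is of the moment at which its call begins: read the wrist's pose just before it.
- env.sign_off(): hands the job in, once; it reports no verdict.
The state is a dict: "time_s": time; "qpos": joint angles; "joint_velocities": joint speeds; "effort": joint torques, N m; "tool_pos": TCP position; "tool_rot": TCP orientation; "force": force on the tool from outside, world axes, zero at the start; "wrist_torque": the same for the moment, N m; "grip_width": finger opening in m.
Only numpy, scipy, OpenCV 4.12 (cv2) and the standard library are available. Lean on these libraries where they do the work, as an engineer would, in place of code of your own. Each camera call takes 0.05 s, during which the arm holds its last target.

## Working session

There is one attempt and no reset: what is moved stays moved. The work goes in short steps, Python scripts to look and compute and a tool call to move; the robot and the scene stay as the last step left them, time stands still between calls to the robot, and variables do not carry over. Pictures are saved under pics/ and viewed, and the job is handed in when it is done.

Besides the shell and the picture viewer there is one more tool, called after "Call:" as name(argument=value, ...) on one line, values as JSON. servo_tool: Moves the arm, as the interface text tells. Its arguments: {"type":"object","properties":{"moves":{"type":"string"},"squeeze":{"type":"number"}},"required":["moves"]}

```bash
ls; mkdir -p pics
python3 - <<'E'
from cell import env
import cv2,numpy as np
o=env.get_obs();print(o)
for n in ["scene","side","wrist"]:
    c=env.read_camera(n)
    cv2.imwrite(f"pics/{n}0.png",c["img"][:,:,::-1])
    np.savez(f"{n}0.npz",**c)
    print(n,c["mtx"],c.get("T",c.get("hand_eye")),[k for k in c])
E
```

```text
pics
{'time_s': 0.0, 'qpos': array([-74.76504115,  18.43673496,  -4.01490825,  83.17633395,
         1.29335887,  78.53933384,  -3.26025228]), 'joint_velocities': array([-0.12468547, -0.00040317, -0.18507728, -0.04369179, -0.01932751,
        0.07848102,  0.07058938]), 'effort': array([-7.99291070e-05, -4.91314030e+01, -4.03922265e-01, -3.12512076e+01,
       -6.39229151e-02,  4.41275525e-02,  1.57086552e-04]), 'tool_pos': array([0.16185772, 0.62897209, 0.23247519]), 'tool_rot': array([-1.79892746e+02,  4.38078935e-03,  1.65573655e+02]), 'force': array([-0.13495576,  0.48669312, -0.16660698]), 'wrist_torque': array([-0.01852802, -0.00035088,  0.0289597 ]), 'grip_width': 0.0871281882054223}
scene [[520.31456088   0.         283.95573911]
 [  0.         520.31456088 220.39062942]
 [  0.           0.           1.        ]] [[-0.78774369  0.27429898 -0.55156137 -0.24894605]
 [-0.61568118 -0.37953535  0.69057194  0.94808842]
 [-0.01991386  0.88357965  0.4678573   0.67115649]
 [ 0.          0.          0.          1.        ]] ['img', 'range_z', 'mtx', 'T']
side [[536.83680206   0.         278.74590431]
 [  0.         536.83680206 200.85993209]
 [  0.           0.           1.        ]] [[-0.9960425   0.05602858 -0.06899379  0.36427178]
 [-0.08685437 -0.44888687  0.88935758  1.12256554]
 [ 0.01885904  0.89183035  0.45197673  0.61097569]
 [ 0.          0.          0.          1.        ]] ['img', 'range_z', 'mtx', 'T']
wrist [[325.1922621    0.         281.54344612]
 [  0.         325.1922621  210.37310548]
 [  0.           0.           1.        ]] [[-1.17830045e-04  9.53132469e-01  3.02553273e-01  8.22068464e-02]
 [ 9.99999829e-01  2.85771898e-04 -5.10814007e-04  3.95102499e-04]
 [-5.73334639e-04  3.02553161e-01 -9.53132339e-01 -1.51514290e-01]
 [ 0.00000000e+00  0.00000000e+00  0.00000000e+00  1.00000000e+00]] ['img', 'range_z', 'mtx', 'hand_eye']
```

View pics/scene0.png

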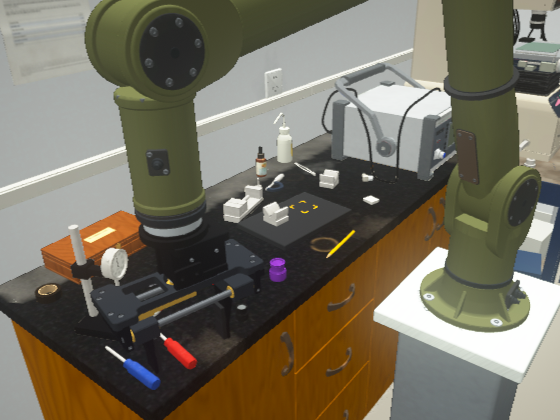

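View pics/side0.png

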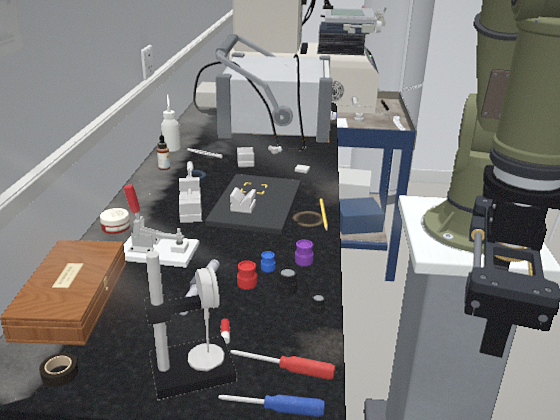

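View pics/wrist0.png

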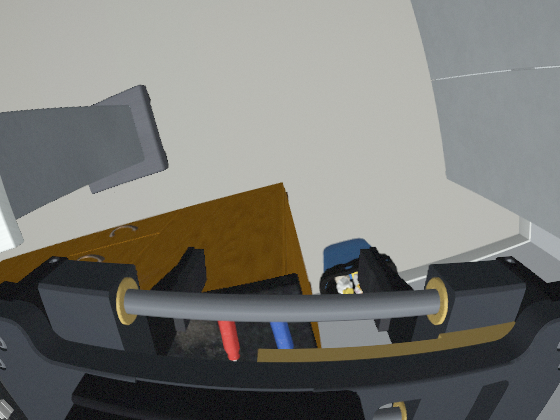

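Run:
```python
import cv2
a=cv2.imread("pics/side0.png")[130:320,140:345]; cv2.imwrite("pics/side0c.png",cv2.resize(a,None,fx=3.1,fy=3.1,interpolation=cv2.INTER_CUBIC))
a=cv2.imread("pics/scene0.png")[150:290,200:400]; cv2.imwrite("pics/scene0c.png",cv2.resize(a,None,fx=4,fy=4,interpolation=cv2.INTER_CUBIC))
```

```text
(no output)
```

View pics/side0c.png

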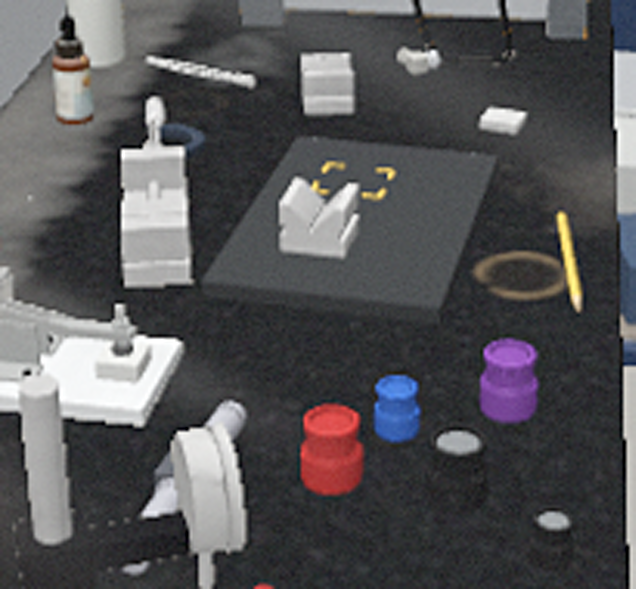

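View pics/scene0c.png

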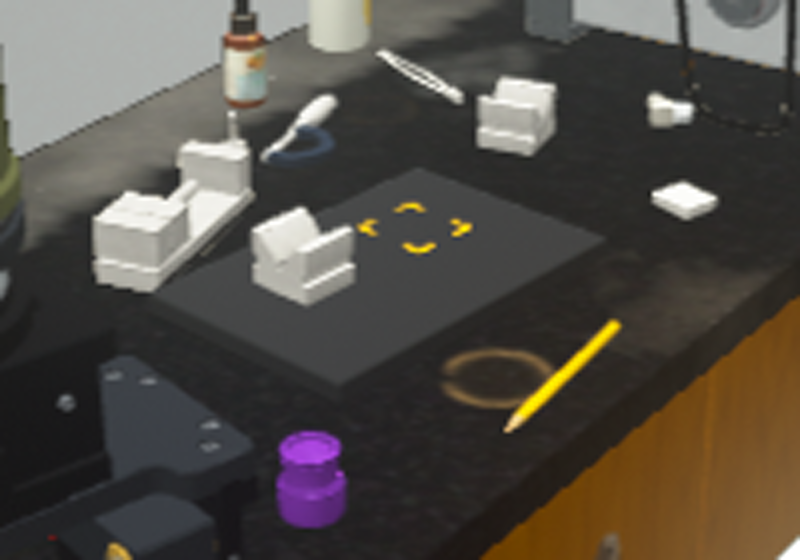

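```bash
cat > h.py <<'E'
import cv2,numpy as np
from scipy.spatial.transform import Rotation as R
def load(n): return dict(np.load(n+".npz"))
def pts(c):
    """per-pixel world points from range, fixed cameras"""
    v,u=np.mgrid[:420,:560]; m=c["mtx"]; z=c["range_z"]
    p=np.stack([(u-m[0,2])/m[0,0]*z,-(v-m[1,2])/m[1,1]*z,-z],-1)
    return p@c["T"][:3,:3].T+c["T"][:3,3]
def ray(c,u,v):
    m=c["mtx"]; d=np.stack([(np.asarray(u,float)-m[0,2])/m[0,0],-(np.asarray(v,float)-m[1,2])/m[1,1],-np.ones_like(u,float)],-1)
    return c["T"][:3,3],d@c["T"][:3,:3].T
def wray(c,u,v):
    m=c["mtx"]; x=(np.asarray(u,float)-m[0,2])/m[0,0]; y=(np.asarray(v,float)-m[1,2])/m[1,1]
    r=np.hypot(x,y)+1e-12; s=np.sin(r)/r
    d=np.stack([x*s,-y*s,-np.cos(r)],-1)
    T=c["Tw"]; return T[:3,3],d@T[:3,:3].T
def onplane(o,d,z):
    return o+d*((z-o[2])/d[...,2])[...,None]
def wpose(o):
    T=np.eye(4); T[:3,:3]=R.from_euler("xyz",o["tool_rot"],degrees=True).as_matrix(); T[:3,3]=o["tool_pos"]; return T
def snap(n,tag):
    from cell import env
    o=env.get_obs(); c=env.read_camera(n)
    if n=="wrist": c["Tw"]=wpose(o)@c["hand_eye"]
    np.savez(f"{n}{tag}.npz",**c); cv2.imwrite(f"pics/{n}{tag}.png",c["img"][:,:,::-1]); return c
def wproj(c,P):
    T=np.linalg.inv(c["Tw"]); p=np.atleast_2d(P)@T[:3,:3].T+T[:3,3]
    x,y,z=p[:,0],-p[:,1],-p[:,2]; rr=np.hypot(x,y); th=np.arctan2(rr,z); f=c["mtx"][0,0]
    return np.stack([c["mtx"][0,2]+f*th*x/rr,c["mtx"][1,2]+f*th*y/rr],-1)
E
python3 - <<'E'
from h import *
c=load("side0");P=pts(c)
for u,v in [(245,157),(302,169),(242,200),(255,188),(288,272),(288,283),(318,298),(318,305),(304,243),(247,265),(268,255),(213,265),(186,307),(190,292),(190,190),(210,222),(276,230),(300,180),(240,175)]:
    print((u,v),P[v,u].round(3))
a=cv2.imread("pics/side0.png")[240:400,110:290]; cv2.imwrite("pics/side0d.png",cv2.resize(a,None,fx=3.7,fy=3.7,interpolation=cv2.INTER_CUBIC))
E
```

```text
(245, 157) [ 0.573 -0.287  0.028]
(302, 169) [ 0.409 -0.272  0.007]
(242, 200) [ 0.539 -0.002  0.036]
(255, 188) [ 0.521 -0.107  0.019]
(288, 272) [0.409 0.289 0.04 ]
(288, 283) [0.407 0.303 0.025]
(318, 298) [0.351 0.344 0.026]
(318, 305) [0.35  0.35  0.015]
(304, 243) [0.384 0.183 0.04 ]
(247, 265) [0.488 0.274 0.039]
(268, 255) [0.453 0.222 0.031]
(213, 265) [0.558 0.256 0.022]
(186, 307) [0.54  0.524 0.129]
(190, 292) [0.582 0.346 0.022]
(190, 190) [ 0.671 -0.033  0.039]
(210, 222) [0.601 0.073 0.014]
(276, 230) [0.449 0.09  0.013]
(300, 180) [ 0.409 -0.174  0.018]
(240, 175) [ 0.572 -0.184  0.018]
```

View pics/side0d.png

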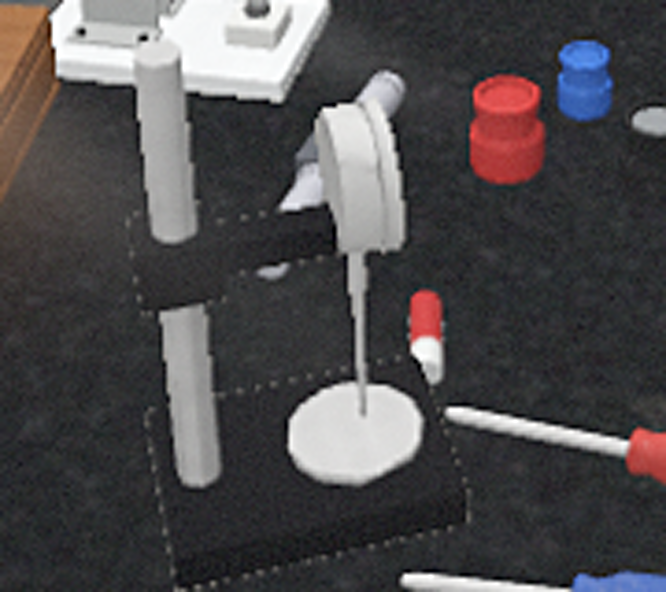

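Run:
```python
from h import *
c=load("side0");P=pts(c);ok=c["range_z"]>0
s=load("scene0");Q=pts(s)
# top-down height map, 2mm/px? x 0.3..0.8 -> rows, y -0.4..0.7
S=650
H=np.zeros((int(.5*S)*1,int(1.1*S),3),np.uint8);Z=np.full(H.shape[:2],-1.)
for c,P in((c,P),(s,Q)):
  m=(P[...,0]>.3)&(P[...,0]<.8)&(P[...,1]>-.4)&(P[...,1]<.69)&(P[...,2]<.3)&(P[...,2]>-.02)
  for (x,y,z),col in zip(P[m],c["img"][m]):
    i=int((.8-x)*S);j=int((.69-y)*S)
    for di in(0,1):
      for dj in (0,1):
        a,b=i+di,j+dj
        if a<H.shape[0] and b<H.shape[1] and z>Z[a,b]: Z[a,b]=z;H[a,b]=col[::-1]
cv2.imwrite("pics/top0.png",H)
P=pts(load("side0"))
v,u=np.mgrid[:420,:560]
m=(u>140)&(u<240)&(v>245)&(v<390)&(P[...,2]>.03)&(P[...,1]>0.2)&(P[...,0]<.63)
p=P[m];print("dial",p.min(0),p.max(0))
for zl,zh in((.03,.07),(.07,.12),(.12,.16),(.16,.3)):
    k=p[(p[:,2]>zl)&(p[:,2]<zh)];print(zl,k.min(0).round(3),k.max(0).round(3))
```

```text
dial [0.36427178 0.26659922 0.03002163] [0.59898953 1.12256554 0.61097569]
0.03 [0.501 0.267 0.03 ] [0.587 0.542 0.07 ]
0.07 [0.513 0.502 0.07 ] [0.595 0.551 0.12 ]
0.12 [0.492 0.481 0.12 ] [0.599 0.554 0.16 ]
0.16 [0.494 0.48  0.16 ] [0.587 0.543 0.223]
```

View pics/top0.png

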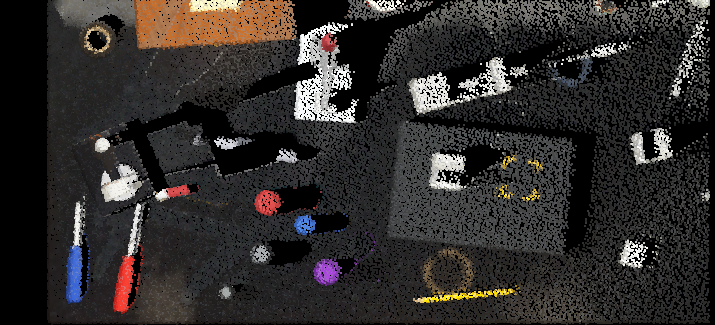

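Call:
servo_tool(moves="0 -0.02 -0.036 0 0 0 -1;0 -0.02 -0.036 0 0 0 -1;0 -0.02 -0.036 0 0 0 -1;0 -0.02 -0.01 0 0 0 -1;-0.04 0 0 0 0 0.133 -1;-0.04 0 0 0 0 0.133 -1")

```text
time_s: 0.65
tool_pos: [0.2082, 0.5285, 0.351]
tool_rot: [-179.3, -0.2, 158.8]
force: [1.2, 0.1, -0.4]
grip_width: 0.0868
```

Call:
servo_tool(moves="-0.04 0 0 0 0 0.14 -1;-0.04 0 0 0 0 0.14 -1;-0.04 0 0 0 0 0.14 -1;-0.04 0 0 0 0 0.14 -1;-0.04 0 0 0 0 0.14 -1;-0.04 0 0 0 0 0.14 -1;-0.04 0 0 0 0 0.14 -1;-0.04 0 0 0 0 0.14 -1;-0.04 0 0 0 0 0.14 -1;-0.04 0 0 0 0 0.14 -1;-0.04 0 0 0 0 0.14 -1;-0.04 0 0 0 0 0.14 -1;-0.04 0 0 0 0 0.14 -1;-0.04 0 0 0 0 0 -1;0 0 0 0 0 0 -1;0 0 0 0 0 0 -1")

```text
time_s: 1.98
tool_pos: [0.5806, 0.1008, 0.3472]
tool_rot: [-179.3, 0.7, 103.4]
force: [-0.5, 1.4, -1.4]
grip_width: 0.0869
```

Run:
```python
from h import *
for n in ["wrist","side","scene"]: snap(n,"1")
```

```text
(no output)
```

View pics/wrist1.png

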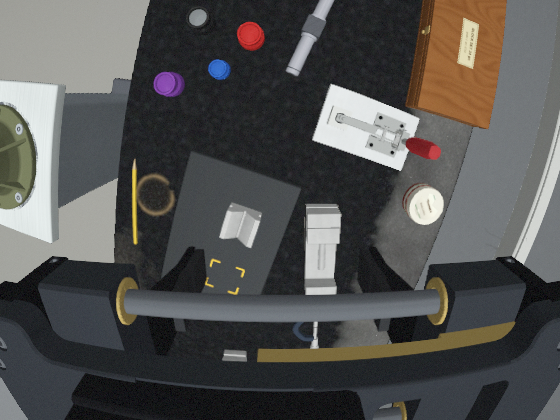

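View pics/scene1.png

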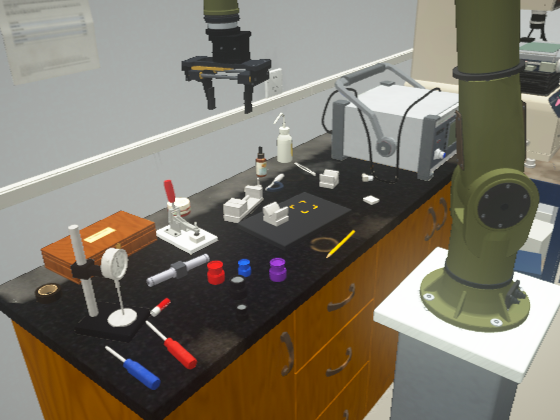

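Run:
```python
from h import *
def ymask(img,box):
    h=cv2.cvtColor(img,cv2.COLOR_RGB2HSV); m=((h[...,0]>18)&(h[...,0]<35)&(h[...,1]>110)&(h[...,2]>110)).astype(np.uint8)
    b=np.zeros_like(m); x0,y0,x1,y1=box; b[y0:y1,x0:x1]=m[y0:y1,x0:x1]; return b
for n,box in(("wrist1",(200,255,250,296)),("side1",(235,178,275,200)),("scene1",(285,195,325,218))):
    c=load(n); m=ymask(c["img"],box); v,u=np.nonzero(m)
    o,d=(wray if n[0]=="w" else ray)(c,u,v)
    p=onplane(o,d,0.0205)
    r=cv2.minAreaRect((p[:,:2]*1000).astype(np.float32)); print(n,len(u),r)
# plate segmentation by depth: fixed cams
for n in("side1","scene1"):
    c=load(n);P=pts(c)
    m=(abs(P[...,2]-.02)<.006)&(P[...,0]>.36)&(P[...,0]<.66)&(P[...,1]>-.25)&(P[...,1]<.15)
    m=m.astype(np.uint8); m=cv2.morphologyEx(m,cv2.MORPH_OPEN,np.ones((3,3),np.uint8))
    k,l,s,_=cv2.connectedComponentsWithStats(m); i=1+s[1:,4].argmax()
    v,u=np.nonzero(l==i); o,d=ray(c,u,v); p=onplane(o,d,.02)
    print(n,"plate",cv2.minAreaRect((p[:,:2]*1000).astype(np.float32)),P[l==i][:,2].mean())
    # white objects
    h=cv2.cvtColor(c["img"],cv2.COLOR_RGB2HSV)
    for nm,(x0,x1,y0,y1),zl,zh in(("vfix top",(.48,.6,-.06,.06),.052,.07),("vloose top",(.52,.63,-.36,-.22),.034,.05),("gauge",(.37,.46,-.34,-.22),.006,.02),("loupe",(.36,.45,.24,.34),.036,.06),("spindle",(.5,.66,.2,.42),.008,.04)):
        k=(P[...,0]>x0)&(P[...,0]<x1)&(P[...,1]>y0)&(P[...,1]<y1)&(P[...,2]>zl)&(P[...,2]<zh)
        q=P[k]
        if len(q)>3: 
            r=cv2.minAreaRect((q[:,:2]*1000).astype(np.float32)); print(n,nm,len(q),[np.round(t,1) for t in r],q[:,2].mean().round(4),q[:,2].max().round(4))
```

```text
wrist1 151 ((526.9122314453125, -109.36920166015625), (55.77134323120117, 60.73220443725586), 83.68872833251953)
side1 53 ((525.0598754882812, -105.06629180908203), (60.120967864990234, 60.753517150878906), 84.13174438476562)
scene1 53 ((525.7627563476562, -110.59896850585938), (58.30662155151367, 62.82831954956055), 82.32263946533203)
side1 plate ((510.7632751464844, -45.13386535644531), (275.0370788574219, 179.84170532226562), 83.89301300048828) 0.01877924582827084
side1 vfix top 131 [array([537.4,   0.8]), array([55.7, 50.3]), np.float64(85.3)] 0.0568 0.0613
side1 vloose top 94 [array([ 577.1, -314.7]), array([44.1, 63.8]), np.float64(11.7)] 0.0372 0.0413
side1 gauge 56 [array([ 410.6, -284. ]), array([34.6, 35.2]), np.float64(78.2)] 0.0077 0.0104
side1 loupe 178 [array([409.9, 289.3]), array([35. , 33.7]), np.float64(65.6)] 0.0395 0.0432
side1 spindle 604 [array([557.3, 300.8]), array([129.1, 263.5]), np.float64(24.2)] 0.0165 0.04
scene1 plate ((507.6408996582031, -45.810150146484375), (277.1466064453125, 187.4682159423828), 83.97187042236328) 0.020315085814044738
scene1 vfix top 144 [array([537.1,   2. ]), array([47.2, 56.1]), np.float64(84.7)] 0.0572 0.0627
scene1 vloose top 91 [array([ 575.9, -311.7]), array([44.5, 59.5]), np.float64(12.8)] 0.0386 0.0436
scene1 gauge 67 [array([ 409.4, -284.3]), array([34.1, 38.5]), np.float64(87.6)] 0.0092 0.0127
scene1 loupe 145 [array([409.8, 290.1]), array([32.1, 35.3]), np.float64(43.2)] 0.041 0.0451
scene1 spindle 868 [array([561.9, 302.5]), array([127.5, 262.1]), np.float64(22.7)] 0.0187 0.0394
```

Call:
servo_tool(moves="-0.041 0 0.003 0 0 0.133 -1;-0.041 0 0.003 0 0 0.133 -1;-0.041 0 0.003 0 0 0.133 -1;-0.041 0 0.003 0 0 0.133 -1;-0.041 0 0.003 0 0 0.133 -1;-0.041 0 0.003 0 0 0.133 -1;-0.041 0 0.003 0 0 0.133 -1;-0.041 0 0.003 0 0 0.133 -1;-0.041 0 0.003 0 0 0.133 -1;-0.041 0 0.003 0 0 0.133 -1;0 0 0 0 0 0 -1;0 0 0 0 0 0 -1")

```text
time_s: 3.13
tool_pos: [0.5673, -0.2793, 0.3137]
tool_rot: [-179.4, 0.4, 67.2]
force: [1.3, 1.4, -0.2]
grip_width: 0.087
```

Run:
```python
from h import *
for n in ["wrist","side","scene"]: snap(n,"2")
```

```text
(no output)
```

View pics/wrist2.png

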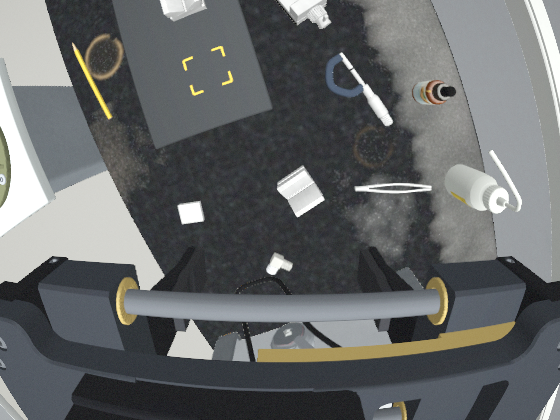

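Run:
```python
from h import *
c=load("wrist2")
a=c["img"][140:240,160:345,::-1]; cv2.imwrite("pics/w2c.png",cv2.resize(a,None,fx=4,fy=4,interpolation=cv2.INTER_CUBIC))
h=cv2.cvtColor(c["img"],cv2.COLOR_RGB2HSV)
def rect(m,z,nm):
    k,l,s,_=cv2.connectedComponentsWithStats(m.astype(np.uint8)); i=1+s[1:,4].argmax()
    v,u=np.nonzero(l==i); o,d=wray(c,u,v); p=onplane(o,d,z)
    print(nm,len(u),cv2.minAreaRect((p[:,:2]*1000).astype(np.float32)), u.mean(),v.mean())
v,u=np.mgrid[:420,:560]
w=(h[...,2]>140)&(h[...,1]<60)
rect(w&(abs(u-190)<22)&(abs(v-212)<18),.009,"gauge")
rect(((h[...,2]>75)&(h[...,1]<60))&(abs(u-300)<35)&(abs(v-191)<32),.04,"vee@top")
y=(h[...,0]>18)&(h[...,0]<35)&(h[...,1]>110)&(h[...,2]>110)&(abs(u-208)<35)&(abs(v-71)<35)
vv,uu=np.nonzero(y); o,d=wray(c,uu,vv);p=onplane(o,d,.0205);print("seat",cv2.minAreaRect((p[:,:2]*1000).astype(np.float32)))
```

```text
gauge 484 ((412.2037658691406, -285.942626953125), (32.777374267578125, 38.223384857177734), 75.55509185791016) 190.56198347107437 212.25
vee@top 1427 ((578.5257568359375, -311.67474365234375), (48.20002746582031, 57.88034439086914), 11.817696571350098) 299.9215136650315 190.77995795374912
seat ((526.93603515625, -109.01922607421875), (54.77311706542969, 60.067386627197266), 83.93058776855469)
```

View pics/w2c.png

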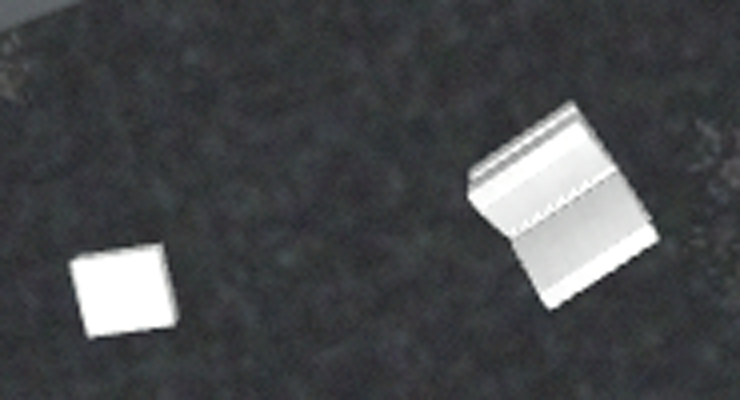

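Run:
```python
from h import *
c=load("wrist2")
q=np.array([(548,308),(656,240),(583,122),(472,192)],float); u=160+q[:,0]/4-.4;v=140+q[:,1]/4-.4
o,d=wray(c,u,v);p=onplane(o,d,.04)*1000;print(p.round(1),p.mean(0).round(1))
for i in range(4):
    e=p[(i+1)%4]-p[i];print(np.hypot(*e[:2]).round(1),np.degrees(np.arctan2(e[1],e[0])).round(1))
q=np.array([(70,260),(162,243),(178,323),(92,338)],float); u=160+q[:,0]/4-.4;v=140+q[:,1]/4-.4
# gauge bottom/right edges incl. side; top face estimate
o,d=wray(c,u,v);p=onplane(o,d,.009)*1000;print(p.round(1),p.mean(0).round(1))
# fixed vee from wrist1
c=load("wrist1");a=c["img"][190:300,190:320,::-1]; cv2.imwrite("pics/w1c.png",cv2.resize(a,None,fx=5,fy=5,interpolation=cv2.INTER_CUBIC))
```

```text
[[ 561.2 -343.5   40. ]
 [ 604.5 -335.    40. ]
 [ 596.5 -287.5   40. ]
 [ 553.1 -295.4   40. ]] [ 578.8 -315.4   40. ]
44.1 11.1
48.2 99.5
44.1 -169.7
48.7 -80.5
[[ 398.2 -266.5    9. ]
 [ 435.2 -274.9    9. ]
 [ 426.4 -305.6    9. ]
 [ 391.3 -297.8    9. ]] [ 412.8 -286.2    9. ]
```

View pics/w1c.png

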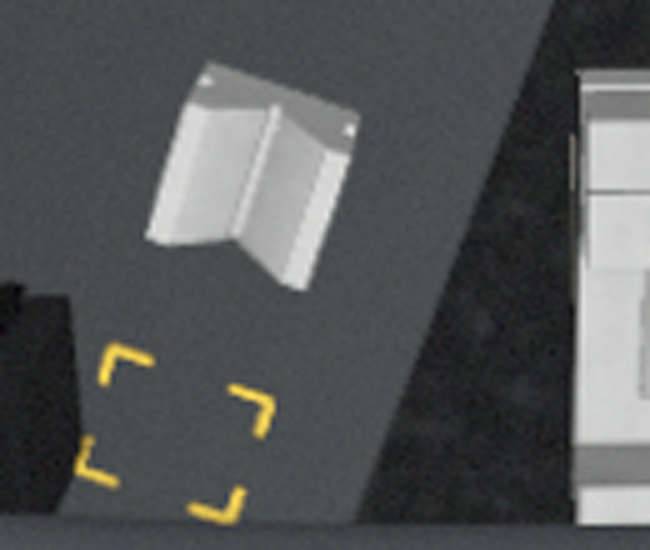

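Run:
```python
from h import *
c=load("wrist1")
q=np.array([(191,105),(148,240),(305,291),(350,152)],float); u=190+q[:,0]/5-.4;v=190+q[:,1]/5-.4
o,d=wray(c,u,v);p=onplane(o,d,.06)*1000;print(p.round(1),p.mean(0).round(1))
for i in range(4):
    e=p[(i+1)%4]-p[i];print(np.hypot(*e[:2]).round(1),np.degrees(np.arctan2(e[1],e[0])).round(1))
# plate corners
for n,q in (("wrist1",[(190,152),(300,188)]),("wrist2",[(155,149),(271,108)])):
    c=load(n);q=np.array(q,float);o,d=wray(c,q[:,0],q[:,1]);print(n,onplane(o,d,.02).round(4))
```

```text
[[517.6  24.3  60. ]
 [512.4 -20.3  60. ]
 [561.3 -25.1  60. ]
 [565.2  21.2  60. ]] [539.1   0.   60. ]
45.0 -96.7
49.1 -5.5
46.4 85.1
47.7 176.2
wrist1 [[0.4383 0.088  0.02  ]
 [0.614  0.0711 0.02  ]]
wrist2 [[ 0.4102 -0.1765  0.02  ]
 [ 0.586  -0.1941  0.02  ]]
```

```bash
cat >> h.py <<'E'
def mv(tx,ty,tz,yaw,o=None):
    """world target -> tool-frame delta (mm) & turn about tool z (deg); assumes tool down"""
    from cell import env
    o=o or env.get_obs(); T=wpose(o); d=T[:3,:3].T@(np.array([tx,ty,tz])-T[:3,3])
    Rt=R.from_euler("xyz",[180,0,yaw],degrees=True).as_matrix()
    rv=R.from_matrix(T[:3,:3].T@Rt).as_rotvec()
    print("pos",T[:3,3].round(4),"rot",o["tool_rot"].round(2),"d_mm",(d*1000).round(1),"turn_fs",(rv/0.5).round(3),"t",round(o["time_s"],2))
E
python3 - <<'E'
from h import *
mv(.579,-.3145,.12,10.8)
for n in("side0","scene0"):
    P=pts(load(n))
    k=(P[...,0]>.4)&(P[...,0]<.9)&(P[...,1]<-.2)&(P[...,1]>-.6)&(P[...,2]>.06)&(P[...,2]<.35)
    q=P[k]
    g=np.round(q[:,:2]/.03).astype(int)
    for key in sorted(set(map(tuple,g))):
        s=q[(g==key).all(1),2]
        if len(s)>3: print(key[0]*3,key[1]*3,s.max().round(2),end=" | ")
    print()
E
```

```text
pos [ 0.5678 -0.278   0.3141] rot [-179.43    0.44   67.33] d_mm [-27.9  26.3 194.1] turn_fs [-0.011  0.024  1.973] t 3.28
39 -57 0.19 | 39 -54 0.19 | 39 -51 0.19 | 42 -60 0.19 | 42 -57 0.19 | 42 -54 0.19 | 42 -51 0.19 | 42 -48 0.15 | 45 -60 0.22 | 45 -57 0.22 | 45 -54 0.21 | 45 -51 0.2 | 45 -48 0.17 | 48 -60 0.19 | 48 -57 0.19 | 48 -54 0.19 | 48 -51 0.19 | 48 -48 0.12 | 51 -60 0.19 | 51 -57 0.19 | 51 -54 0.19 | 51 -51 0.19 | 51 -48 0.16 | 51 -45 0.12 | 54 -60 0.19 | 54 -57 0.19 | 54 -54 0.19 | 54 -51 0.2 | 54 -48 0.2 | 54 -45 0.15 | 57 -60 0.19 | 57 -57 0.19 | 57 -54 0.19 | 57 -51 0.21 | 57 -48 0.21 | 60 -54 0.19 | 60 -51 0.23 | 60 -48 0.23 | 63 -60 0.19 | 63 -57 0.23 | 63 -54 0.23 | 63 -51 0.25 | 63 -48 0.24 | 66 -60 0.27 | 66 -57 0.27 | 66 -54 0.26 | 66 -51 0.26 | 66 -48 0.25 | 69 -60 0.28 | 69 -57 0.28 | 69 -54 0.27 | 69 -51 0.27 | 72 -60 0.23 | 72 -57 0.27 | 75 -60 0.22 | 75 -57 0.07 | 78 -60 0.19 | 78 -57 0.15 | 78 -39 0.09 | 78 -24 0.1 | 81 -42 0.12 | 81 -39 0.18 | 81 -36 0.18 | 81 -33 0.17 | 81 -24 0.1 | 84 -39 0.12 | 84 -36 0.09 | 87 -60 0.35 | 87 -57 0.35 | 87 -54 0.35 | 87
[... 816 characters left out ...]
27 | 66 -51 0.27 | 66 -48 0.26 | 69 -60 0.28 | 69 -57 0.28 | 69 -54 0.27 | 69 -51 0.27 | 75 -60 0.22 | 75 -57 0.07 | 78 -60 0.19 | 78 -57 0.16 | 78 -39 0.09 | 78 -24 0.1 | 81 -42 0.12 | 81 -39 0.18 | 81 -36 0.18 | 81 -33 0.17 | 81 -24 0.1 | 84 -51 0.21 | 84 -42 0.21 | 84 -39 0.2 | 84 -36 0.21 | 84 -30 0.21 | 87 -60 0.35 | 87 -57 0.35 | 87 -54 0.35 | 87 -51 0.35 | 87 -48 0.35 | 87 -45 0.35 | 87 -42 0.35 | 87 -39 0.35 | 87 -36 0.35 | 87 -33 0.35 | 87 -30 0.35 | 87 -27 0.35 | 87 -24 0.35 | 87 -21 0.34 | 90 -60 0.34 | 90 -57 0.35 | 90 -54 0.34 | 90 -51 0.34 | 90 -48 0.35 | 90 -45 0.33 | 90 -42 0.35 | 90 -39 0.34 | 90 -36 0.35 | 90 -33 0.35 | 90 -30 0.34 | 90 -27 0.34 | 90 -24 0.32 | 90 -21 0.3 |
```

Call:
servo_tool(moves="0 0 0.02 0 0 0.22 -1;0 0 0.02 0 0 0.22 -1;0 0 0.02 0 0 0.22 -1;0 0 0.02 0 0 0.22 -1;0 0 0.02 0 0 0.22 -1;0 0 0.02 0 0 0.22 -1;0 0 0.02 0 0 0.22 -1;0 0 0.02 0 0 0.22 -1;0 0 0.02 0 0 0.22 -1;0 0 0 0 0 0 -1")

```text
time_s: 4.12
tool_pos: [0.5826, -0.2484, 0.1285]
tool_rot: [-179.6, -0.0, 10.6]
force: [-1.4, -0.6, -0.9]
grip_width: 0.0871
```

Run:
```python
from h import *
mv(.579,-.3145,.12,10.8)
```

```text
pos [ 0.5826 -0.2484  0.1285] rot [-1.7958e+02 -1.0000e-02  1.0630e+01] d_mm [-15.7  64.3   8. ] turn_fs [-0.015 -0.    -0.006] t 4.12
```

Call:
servo_tool(moves="-0.006 0.022 0 0 0 0 -1;-0.005 0.021 0 0 0 0 -1;-0.005 0.021 0 0 0 0 -1;0 0 0 0 0 0 -1;0 0 0 0 0 0 -1")

```text
time_s: 4.53
tool_pos: [0.5872, -0.3021, 0.1291]
tool_rot: [-179.2, -0.1, 12.9]
force: [0.4, 0.4, -0.2]
grip_width: 0.0869
```

Run:
```python
from h import *
mv(.579,-.3145,.022,10.8)
c=snap("wrist","3")
```

```text
pos [ 0.5872 -0.3021  0.1291] rot [-1.7924e+02 -1.2000e-01  1.2890e+01] d_mm [-11.   11.7 106.9] turn_fs [-0.027 -0.004  0.073] t 4.53
```

View pics/wrist3.png

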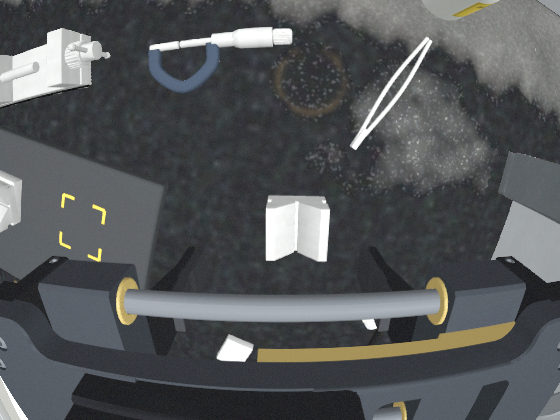

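Run:
```python
from h import *
c=load("wrist3")
a=c["img"][180:275,245:350,::-1]; cv2.imwrite("pics/w3c.png",cv2.resize(a,None,fx=6,fy=6,interpolation=cv2.INTER_CUBIC))
u=np.array([266.5,327,328,266]);v=np.array([207,207,259.5,259.5]);
o,d=wray(c,u,v);p=onplane(o,d,.04);print(p.round(4),p.mean(0))
for i in range(4):
    e=p[(i+1)%4]-p[i];print((1e3*np.hypot(*e[:2])).round(1),np.degrees(np.arctan2(e[1],e[0])).round(1))
```

```text
[[ 0.5957 -0.2871  0.04  ]
 [ 0.6063 -0.3329  0.04  ]
 [ 0.5629 -0.3459  0.04  ]
 [ 0.5514 -0.2961  0.04  ]] [ 0.57908588 -0.31547985  0.04      ]
47.0 -76.9
45.3 -163.3
51.1 103.0
45.1 11.4
```

View pics/w3c.png

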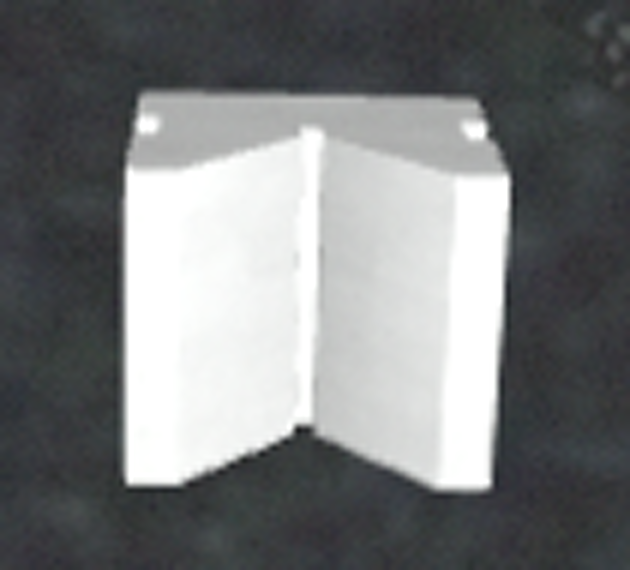

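Call:
servo_tool(moves="-0.006 0.006 0.02 0 0 0 -1;-0.005 0.006 0.02 0 0 0 -1;0 0 0.02 0 0 0 -1;0 0 0.02 0 0 0 -1;0 0 0 0 0 0 -1;0 0 0 0 0 0 -1")

```text
time_s: 5.08
tool_pos: [0.5875, -0.3058, 0.0522]
tool_rot: [-179.2, -0.8, 14.2]
force: [0.8, -0.5, 1.1]
grip_width: 0.0869
```

Run:
```python
from h import *
mv(.579,-.3155,.022,12.3)
```

```text
pos [ 0.5875 -0.3058  0.0522] rot [-179.22   -0.75   14.22] d_mm [-11.    7.7  30. ] turn_fs [-0.028 -0.026  0.067] t 5.08
```

Call:
servo_tool(moves="-0.01 0.008 0 0 0 0.06 -1;0 0 0 0 0 0 -1")

```text
time_s: 5.25
tool_pos: [0.5811, -0.3148, 0.054]
tool_rot: [-179.2, -0.8, 12.6]
force: [-0.3, -0.5, 0.4]
grip_width: 0.0872
```

Call:
servo_tool(moves="0 0 0 0 0 0 -1;0 0 0 0 0 0 -1")

```text
time_s: 5.42
tool_pos: [0.5821, -0.3157, 0.0567]
tool_rot: [-179.3, -1.0, 12.6]
force: [0.2, -0.6, -0.8]
grip_width: 0.087
```

Call:
servo_tool(moves="-0.002 0 0.02 0 0.01 0 -1;-0.002 0 0.018 0 0 0 -1;0 0 0.002 0 0 0 -1")

```text
time_s: 5.67
tool_pos: [0.5821, -0.3177, 0.0205]
tool_rot: [-179.6, -1.7, 12.6]
force: [-0.1, -0.3, -0.7]
grip_width: 0.087
```

Call:
servo_tool(moves="-0.003 0.001 0.001 0 -0.05 0 -1;0 0 0.001 0 0 0 1;0 0 0.001 0 0 0 1;0 0 0.001 0 0 0 1;0 0 0.001 0 0 0 1;0 0 0.001 0 0 0 1", squeeze=40)

```text
time_s: 6.17
tool_pos: [0.5816, -0.3206, 0.0181]
tool_rot: [-179.8, -0.4, 12.7]
force: [-1.8, 5.6, 3.7]
grip_width: 0.0614
```

Call:
servo_tool(moves="0 0 0 0 0 0 1;0 0 0 0 0 0 1;0 0 0 0 0 0 1;0 0 0 0 0 0 1")

```text
time_s: 6.5
tool_pos: [0.5814, -0.3183, 0.018]
tool_rot: [-179.5, -0.4, 12.8]
force: [-1.0, 1.1, 1.0]
grip_width: 0.0498
```

Gripped at 49.8 mm (block is 50). Lift and check.

Call:
servo_tool(moves="0 0 -0.02 0 0 0 1;0 0 -0.03 0 0 0 1;0 0 -0.03 0 0 0 1;0 0 -0.02 0 0 0 1;0 0 0 0 0 0 1")

```text
time_s: 6.92
tool_pos: [0.5768, -0.3189, 0.1146]
tool_rot: [-179.4, 0.3, 12.6]
force: [0.5, -0.6, -3.3]
grip_width: 0.0497
```

Run:
```python
from h import *
mv(.5267,-.1093,.15,84)
c=snap("wrist","4")
a=c["img"][170:280,220:360,::-1]; cv2.imwrite("pics/w4c.png",cv2.resize(a,None,fx=5,fy=5,interpolation=cv2.INTER_CUBIC))
```

```text
pos [ 0.5768 -0.3189  0.1146] rot [-179.36    0.26   12.65] d_mm [  -3.2 -215.9  -33. ] turn_fs [-0.025 -0.006 -2.491] t 6.92
```

View pics/w4c.png

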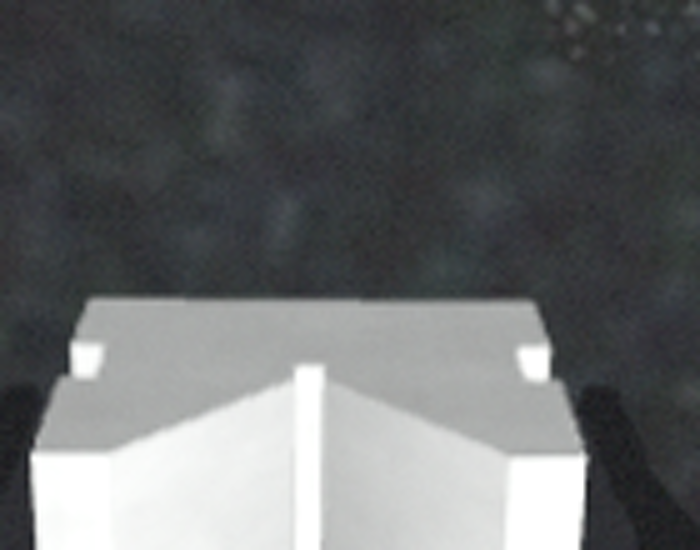

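Run:
```python
from h import *
c=load("wrist4"); T=c["Tw"]@np.linalg.inv(c["hand_eye"])
o,d=wray(c,np.array([226.,336.8]),np.array([261.,261.]))
p=onplane(o,d,.1366); q=(p-T[:3,3])@T[:3,:3]; print(q.round(4), np.hypot(*(p[0]-p[1])[:2]))
```

```text
[[ 0.02   -0.0247 -0.0218]
 [ 0.0203  0.0248 -0.0224]] 0.04958069265060865
```

Call:
servo_tool(moves="0 -0.036 -0.006 0 0 0 1;0 -0.036 -0.006 0 0 0 1;0 -0.036 -0.006 0 0 0 1;0 -0.036 -0.006 0 0 0 1;0 -0.036 -0.006 0 0 0 1;0 -0.03 -0.003 0 0 0 1;0 0 0 0 0 -0.2 1;0 0 0 0 0 -0.225 1;0 0 0 0 0 -0.225 1;0 0 0 0 0 -0.225 1;0 0 0 0 0 -0.225 1;0 0 0 0 0 -0.225 1;0 0 0 0 0 -0.225 1;0 0 0 0 0 -0.225 1;0 0 0 0 0 -0.225 1;0 0 0 0 0 -0.225 1;0 0 0 0 0 -0.1 1;0 0 0 0 0 0 1")

```text
time_s: 8.47
tool_pos: [0.5034, -0.0981, 0.1069]
tool_rot: [-176.4, 0.1, 82.8]
force: [0.9, 0.5, -5.4]
grip_width: 0.0497
```

Run:
```python
from h import *
mv(.527,-.107,.10,84)
```

```text
pos [ 0.5034 -0.0981  0.1069] rot [-1.7636e+02  1.2000e-01  8.2760e+01] d_mm [-5.8 24.9  5.3] turn_fs [-0.127  0.003 -0.043] t 8.47
```

Call:
servo_tool(moves="-0.003 0.012 0 -0.07 0 -0.02 1;-0.003 0.012 0 -0.06 0 -0.02 1;0 0 0 0 0 0 1")

```text
time_s: 8.72
tool_pos: [0.5234, -0.1068, 0.1003]
tool_rot: [-179.8, 0.2, 83.7]
force: [-0.7, -0.7, -4.9]
grip_width: 0.0499
```

Run:
```python
from h import *
mv(.527,-.107,.08,84)
c=snap("wrist","5")
```

```text
pos [ 0.5234 -0.1068  0.1003] rot [-1.7976e+02  1.6000e-01  8.3680e+01] d_mm [ 0.2  3.7 20.3] turn_fs [-0.008  0.006 -0.011] t 8.72
```

View pics/wrist5.png

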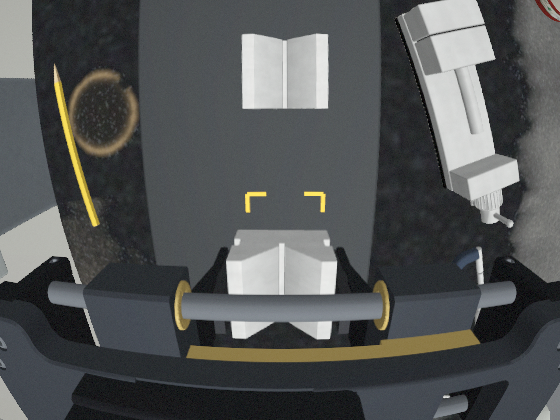

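Run:
```python
from h import *
c=load("wrist5"); T=c["Tw"]@np.linalg.inv(c["hand_eye"])
a=c["img"][20:230,220:350,::-1]; cv2.imwrite("pics/w5c.png",cv2.resize(a,None,fx=2.8,fy=2.8,interpolation=cv2.INTER_CUBIC))
h=cv2.cvtColor(c["img"],cv2.COLOR_RGB2HSV)
y=(h[...,0]>18)&(h[...,0]<35)&(h[...,1]>110)&(h[...,2]>110);y[:,:230]=0;y[:,340:]=0;y[:185]=0;y[215:]=0
v,u=np.nonzero(y);o,d=wray(c,u,v);p=onplane(o,d,.0205);r=cv2.minAreaRect((p[:,:2]*1000).astype(np.float32));print(r)
q=p[:,:2]-p[:,:2].mean(0); a=np.radians(84.05);ex=np.array([np.cos(a),np.sin(a)]);ey=np.array([np.sin(a),-np.cos(a)])
s=p[:,:2]@ex;t=p[:,:2]@ey;print("far edge",s.max(),"mid across",(t.min()+t.max())/2,t.max()-t.min())
S=ex*(s.max()-.0275)+ey*(t.min()+t.max())/2;print("seat",S)
# vfix
u=np.array([242,328.,328,242.5]);v=np.array([34.5,34.5,108.5,108]);o,d=wray(c,u,v);p=onplane(o,d,.06);print(p.round(4),p.mean(0))
# groove line
u=np.array([286,284.5]);v=np.array([40,107.]);o,d=wray(c,u,v);p=onplane(o,d,.04);print(p)
```

```text
((528.7793579101562, -90.0540771484375), (15.623775482177734, 59.697059631347656), 84.53858184814453)
far edge -0.026816180396706666 mid across 0.5352757940241603 0.05960930962192945
seat [ 0.52676168 -0.10951054]
[[ 0.5162  0.0247  0.06  ]
 [ 0.5658  0.0193  0.06  ]
 [ 0.561  -0.0251  0.06  ]
 [ 0.5115 -0.0194  0.06  ]] [ 5.38612679e-01 -1.47222747e-04  6.00000000e-02]
[[ 0.5417691   0.0222539   0.04      ]
 [ 0.5359484  -0.02167906  0.04      ]]
```

View pics/w5c.png

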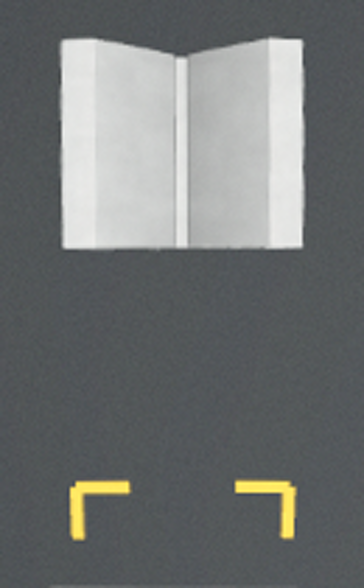

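Call:
servo_tool(moves="0 0.004 0.02 0 0 -0.01 1;0 0.001 0.018 0 0 0 1;0 0 0.008 0 0 0 1")

```text
time_s: 9.02
tool_pos: [0.5262, -0.1061, 0.0527]
tool_rot: [-179.5, 0.1, 83.8]
force: [-0.4, -0.1, -5.0]
grip_width: 0.0499
```

Run:
```python
from h import *
mv(.5271,-.107,.038,84)
```

```text
pos [ 0.5262 -0.1061  0.0527] rot [-1.795e+02  6.000e-02  8.376e+01] d_mm [-0.8  1.1 14.7] turn_fs [-0.017  0.002 -0.008] t 9.02
```

Call:
servo_tool(moves="-0.001 0.001 0.008 -0.02 0 -0.01 1;0 0.001 0.004 0 0 0 1;0 0 0.001 0 0 0 1")

```text
time_s: 9.27
tool_pos: [0.5251, -0.1067, 0.0377]
tool_rot: [-179.6, 0.1, 83.9]
force: [-5.0, 1.3, 21.3]
grip_width: 0.0496
```

Call:
servo_tool(moves="0 0 -0.001 0 0 0 -0.3;0 0 0 0 0 0 -0.6;0 0 0 0 0 0 -1;0 0 0 0 0 0 -1;0 0 0 0 0 0 -1;0 0 0 0 0 0 -1")

```text
time_s: 9.77
tool_pos: [0.5286, -0.1066, 0.0427]
tool_rot: [-179.9, -0.0, 83.8]
force: [0.9, 0.3, 0.5]
grip_width: 0.0814
```

Call:
servo_tool(moves="0 0 -0.03 0 0 0 -1;0 0 -0.035 0 0 0 -1;0 0 -0.035 0 0 0 -1;-0.03 -0.02 -0.02 0 0 0 -1;-0.03 -0.02 -0.02 0 0 0 -1;-0.03 -0.02 0 0 0 0 -1;-0.03 -0.02 0 0 0 0 -1;-0.03 -0.02 0 0 0 0 -1;0 0 0 0 0 0 -1;0 0 0 0 0 0 -1")

```text
time_s: 10.6
tool_pos: [0.4101, -0.2498, 0.1908]
tool_rot: [179.9, 0.1, 84.0]
force: [0.1, 0.8, 0.0]
grip_width: 0.0871
```

Run:
```python
from h import *
c=snap("wrist","6");snap("side","6");snap("scene","6")
mv(.4125,-.286,.10,77)
```

```text
pos [ 0.411  -0.2486  0.1904] rot [1.80e+02 1.40e-01 8.42e+01] d_mm [-36.8   5.3  90.5] turn_fs [0.    0.005 0.251] t 10.75
```

View pics/wrist6.png

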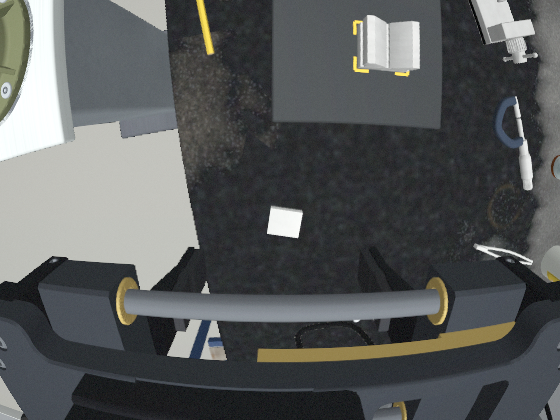

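Run:
```python
from h import *
c=load("wrist6");h=cv2.cvtColor(c["img"],cv2.COLOR_RGB2HSV)
m=((h[...,2]>200)&(h[...,1]<60)).astype(np.uint8);m[:,:255]=0;m[:,315:]=0;m[:195]=0;m[250:]=0
v,u=np.nonzero(m);o,d=wray(c,u,v);p=onplane(o,d,.009);print(len(u),cv2.minAreaRect((p[:,:2]*1000).astype(np.float32)))
# loose V top corners
a=c["img"][0:90,340:440,::-1]; cv2.imwrite("pics/w6c.png",cv2.resize(a,None,fx=6,fy=6,interpolation=cv2.INTER_CUBIC))
```

```text
831 ((411.0244445800781, -286.24346923828125), (30.09256362915039, 34.68876266479492), 75.181640625)
```

View pics/w6c.png

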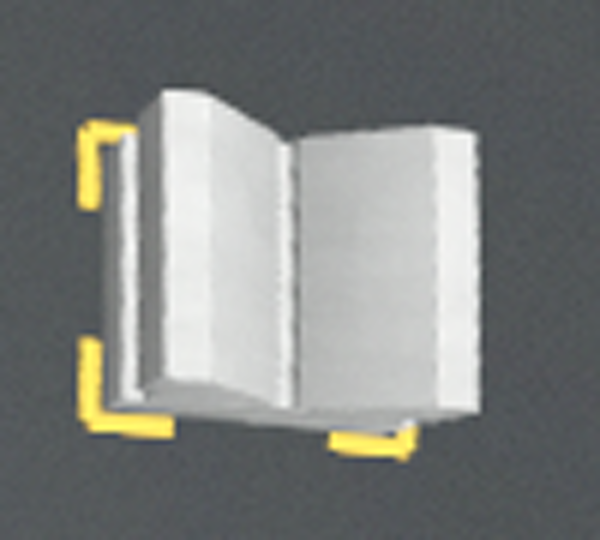

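Run:
```python
from h import *
c=load("wrist6")
q=np.array([(162,90),(480,132),(481,412),(163,383)],float);o,d=wray(c,340+q[:,0]/6-.4,q[:,1]/6-.4);p=onplane(o,d,.06);print(p.round(4),p.mean(0).round(4))
for i in range(4):
    e=p[(i+1)%4]-p[i];print((1e3*np.hypot(*e[:2])).round(1),np.degrees(np.arctan2(e[1],e[0])).round(1))
mv(.411,-.2862,.08,75.2)
```

```text
[[ 0.5038 -0.0851  0.06  ]
 [ 0.5543 -0.0904  0.06  ]
 [ 0.549  -0.1352  0.06  ]
 [ 0.4986 -0.1306  0.06  ]] [ 0.5264 -0.1103  0.06  ]
50.8 -5.9
45.2 -96.8
50.6 174.7
45.7 83.5
pos [ 0.411  -0.2486  0.1904] rot [1.80e+02 1.40e-01 8.42e+01] d_mm [-37.1   3.8 110.5] turn_fs [0.    0.005 0.314] t 10.75
```

Call:
servo_tool(moves="-0.02 0.002 0.02 0 0 0.15 -1;-0.016 0.004 0.02 0 0 0.15 -1;0 0 0.03 0 0 0 -1;0 0 0.03 0 0 0 -1;0 0 0 0 0 0 -1")

```text
time_s: 11.17
tool_pos: [0.4203, -0.2809, 0.0879]
tool_rot: [179.7, 0.1, 76.0]
force: [-2.2, 0.9, -0.0]
grip_width: 0.0868
```

Run:
```python
from h import *
mv(.411,-.2862,.015,75.2)
c=snap("wrist","7")
h=cv2.cvtColor(c["img"],cv2.COLOR_RGB2HSV)
m=((h[...,2]>200)&(h[...,1]<60)).astype(np.uint8);m[:,:235]=0;m[:,325:]=0;m[:185]=0;m[290:]=0
v,u=np.nonzero(m);o,d=wray(c,u,v);p=onplane(o,d,.009);print(len(u),cv2.minAreaRect((p[:,:2]*1000).astype(np.float32)))
```

```text
pos [ 0.4203 -0.2809  0.0879] rot [1.7968e+02 1.4000e-01 7.6040e+01] d_mm [-7.2 -8.1 72.9] turn_fs [0.011 0.005 0.029] t 11.17
1738 ((411.06658935546875, -285.99310302734375), (30.42169189453125, 34.93574142456055), 76.05592346191406)
```

View pics/wrist7.png

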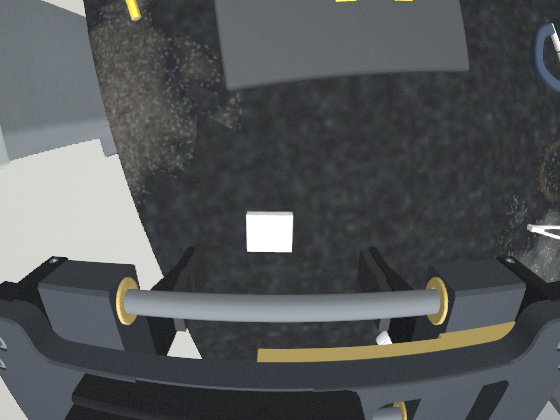

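Call:
servo_tool(moves="-0.004 -0.005 0.02 0 0 0 -1;-0.003 -0.004 0.02 0 0 0 -1;0 0 0.015 0 0 0 -1")

```text
time_s: 11.47
tool_pos: [0.4184, -0.2863, 0.0397]
tool_rot: [179.0, 0.2, 76.5]
force: [0.2, 0.5, -0.9]
grip_width: 0.087
```

Run:
```python
from h import *
mv(.411,-.286,.014,76)
```

```text
pos [ 0.4184 -0.2863  0.0397] rot [179.02   0.21  76.47] d_mm [-1.4 -7.7 25.5] turn_fs [0.034 0.007 0.016] t 11.47
```

Call:
servo_tool(moves="-0.001 -0.009 0.012 0.034 0 0.01 -1;0 -0.002 0.01 0 0 0 -1;0 -0.001 0.004 0 0 0 -1")

```text
time_s: 11.72
tool_pos: [0.4092, -0.2827, 0.014]
tool_rot: [180.0, 0.2, 76.5]
force: [-0.0, -1.1, -0.6]
grip_width: 0.0874
```

Run:
```python
from h import *
mv(.411,-.286,.014,76)
```

```text
pos [ 0.4092 -0.2827  0.014 ] rot [1.7998e+02 1.6000e-01 7.6470e+01] d_mm [-2.8  2.5  0. ] turn_fs [0.001 0.006 0.016] t 11.72
```

Call:
servo_tool(moves="-0.003 0.003 0.001 0 0 0 1;0 0 0.001 0 0 0 1;0 0 0.001 0 0 0 1;0 0 0.001 0 0 0 1;0 0 0.001 0 0 0 1;0 0 0.001 0 0 0 1;0 0 0.001 0 0 0 1;0 0 0.001 0 0 0 1;0 0 0.001 0 0 0 1;0 0 0.001 0 0 0 1;0 0 0.001 0 0 0 1;0 0 0.001 0 0 0 1", squeeze=20)

```text
time_s: 12.72
tool_pos: [0.413, -0.2877, 0.0115]
tool_rot: [180.0, -0.3, 76.5]
force: [-2.6, 2.0, 8.4]
grip_width: 0.0348
```

Call:
servo_tool(moves="0 0 -0.02 0 0 0 1;0 0 -0.035 0 0 0 1;0 0 -0.035 0 0 0 1;0 0 -0.035 0 0 0 1;0 0 0 0 0 -0.13 1;0 0 0 0 0 -0.13 1;0 0 0 0 0 0 1")

```text
time_s: 13.3
tool_pos: [0.4129, -0.2894, 0.1442]
tool_rot: [179.8, -0.3, 84.1]
force: [0.7, 0.1, -0.1]
grip_width: 0.0346
```

Run:
```python
from h import *
mv(.5327,-.055,.12,84)
c=snap("wrist","8")
a=c["img"][200:340,200:360,::-1]; cv2.imwrite("pics/w8c.png",cv2.resize(a,None,fx=4,fy=4,interpolation=cv2.INTER_CUBIC))
```

```text
pos [ 0.4129 -0.2894  0.1442] rot [179.78  -0.34  84.1 ] d_mm [245.4  94.9  26.1] turn_fs [ 0.008 -0.012  0.003] t 13.3
```

View pics/w8c.png

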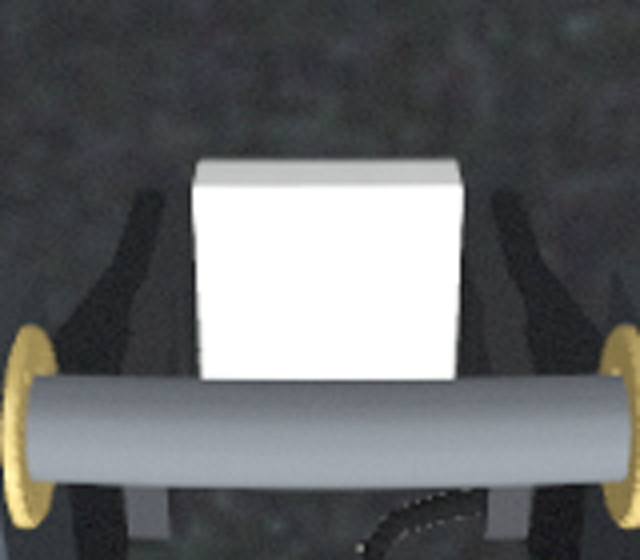

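Run:
```python
from h import *
c=load("wrist8"); T=c["Tw"]@np.linalg.inv(c["hand_eye"])
o,d=wray(c,np.array([248.5,315.2]),np.array([246.,246.]))
p=onplane(o,d,.1442-.0025); q=(p-T[:3,3])@T[:3,:3]; print(q.round(4))
```

```text
[[ 0.0156 -0.0157  0.0025]
 [ 0.0155  0.0189  0.0027]]
```

Call:
servo_tool(moves="0.035 0.0136 -0.002 0 0 0 1;0.035 0.0136 -0.002 0 0 0 1;0.035 0.0136 -0.002 0 0 0 1;0.035 0.0136 -0.002 0 0 0 1;0.035 0.0136 -0.002 0 0 0 1;0.035 0.0136 -0.002 0 0 0 1;0.025 0.01 0 0 0 0 1;0 0 0 0 0 0 1;0 0 0 0 0 0 1")

```text
time_s: 14.1
tool_pos: [0.5316, -0.0585, 0.1532]
tool_rot: [-179.8, -0.3, 82.4]
force: [-0.9, -1.5, -1.1]
grip_width: 0.0347
```

Run:
```python
from h import *
mv(.5327,-.055,.10,84)
```

```text
pos [ 0.5316 -0.0585  0.1532] rot [-179.82   -0.28   82.35] d_mm [ 3.4  0.8 53.2] turn_fs [-0.006 -0.01  -0.057] t 14.1
```

Call:
servo_tool(moves="0.003 0.001 0.025 0 0 -0.05 1;0.001 0 0.03 0 0 0 1;0 0 0.03 0 0 0 1;0 0 0.015 0 0 0 1")

```text
time_s: 14.43
tool_pos: [0.5352, -0.0565, 0.0527]
tool_rot: [179.8, -0.3, 83.5]
force: [-0.3, -0.4, -0.4]
grip_width: 0.0346
```

Run:
```python
from h import *
mv(.5327,-.055,.032,84)
```

```text
pos [ 0.5352 -0.0565  0.0527] rot [179.76  -0.34  83.45] d_mm [ 1.1 -2.8 20.7] turn_fs [ 0.008 -0.012 -0.019] t 14.43
```

Call:
servo_tool(moves="0.001 -0.003 0.01 0 0 0 1;0 -0.001 0.008 0 0 0 1;0 0 0.002 0 0 0 1;0 0 0.001 0 0 0 1")

```text
time_s: 14.77
tool_pos: [0.5288, -0.0581, 0.0317]
tool_rot: [-179.9, -0.4, 82.9]
force: [-0.0, 0.3, 0.1]
grip_width: 0.0347
```

Call:
servo_tool(moves="0.004 0.005 0 0 0 -0.03 1;0 0 0.002 0 0 0 1;0 0 0.001 0 0 0 1")

```text
time_s: 15.02
tool_pos: [0.5358, -0.0557, 0.0314]
tool_rot: [179.9, -0.5, 83.7]
force: [-7.0, 1.3, 13.0]
grip_width: 0.0347
```

Call:
servo_tool(moves="0 0 0 0 0 0 -0.2;0 0 0 0 0 0 -0.2;0 0 0 0 0 0 -0.2;0 0 0 0 0 0 -0.2;0 0 -0.02 0 0 0 -0.2;0 0 -0.035 0 0 0 -0.2;0 0 -0.035 0 0 0 -0.5;0 0 -0.035 0 0 0 -1;0 0 -0.035 0 0 0 -1;0 0 -0.02 0 0 0 -1")

```text
time_s: 15.85
tool_pos: [0.5297, -0.0586, 0.2108]
tool_rot: [-179.2, -0.2, 83.4]
force: [0.6, -0.6, 0.5]
grip_width: 0.0712
```

Run:
```python
from h import *
c=snap("wrist","9");snap("side","9");snap("scene","9")
mv(.57,.16,.30,100)
for n in("side9","scene9"):
    c=load(n);P=pts(c);k=(P[...,0]>.5)&(P[...,0]<.57)&(P[...,1]>-.085)&(P[...,1]<-.027)&(P[...,2]>.0245)&(P[...,2]<.04)
    q=P[k];print(n,len(q),cv2.minAreaRect((q[:,:2]*1000).astype(np.float32)),q[:,2].mean())
# spindle
P=pts(load("scene9"));img=load("scene9")["img"]
k=(P[...,0]>.5)&(P[...,0]<.64)&(P[...,1]>.22)&(P[...,1]<.42)&(P[...,2]>.010)&(P[...,2]<.04)
k=k.astype(np.uint8);n,l,s,_=cv2.connectedComponentsWithStats(k)
for i in range(1,n):
    if s[i,4]>80: q=P[l==i];print(s[i],cv2.minAreaRect((q[:,:2]*1000).astype(np.float32)),q[:,2].max())
```

```text
pos [ 0.5297 -0.0583  0.2088] rot [-179.18   -0.19   83.48] d_mm [221.8  14.  -90.6] turn_fs [-0.027 -0.011 -0.577] t 16.0
side9 35 ((527.9415283203125, -73.30599975585938), (49.92360305786133, 19.837621688842773), 43.85463333129883) 0.029672611865027156
scene9 60 ((531.0785522460938, -66.04954528808594), (51.83599090576172, 42.09175491333008), 71.65557098388672) 0.029266540482759305
[146 254  63  32 605] ((573.946533203125, 313.3462219238281), (157.6523895263672, 33.32899856567383), 82.65695190429688) 0.031652211627220206
```

View pics/wrist9.png

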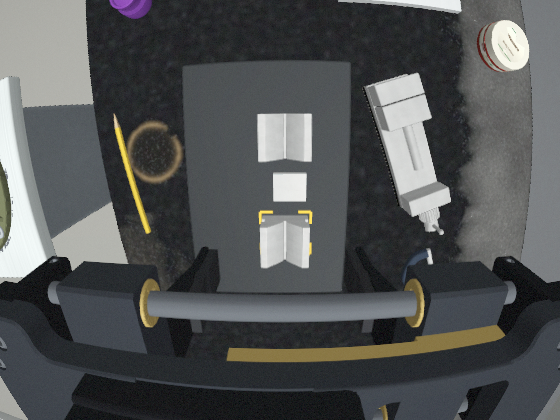

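View pics/scene9.png

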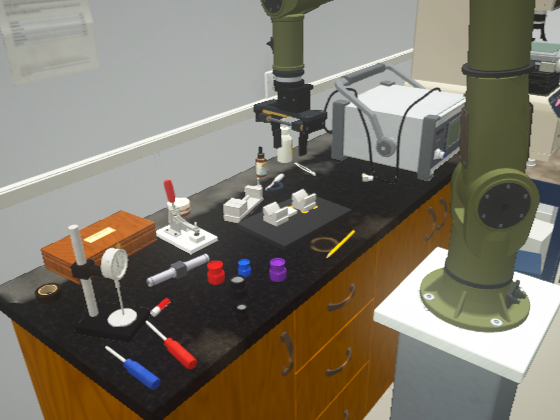

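Call:
servo_tool(moves="0.036 0 -0.012 0 0 0 -1;0.036 0 -0.012 0 0 0 -1;0.036 0 -0.012 0 0 0 -1;0.036 0 -0.012 0 0 0 -1;0.036 0 -0.012 0 0 0 -1;0.036 0 -0.012 0 0 0 -1;0.036 0 -0.012 0 0 0 -1;0.036 0 -0.005 0 0 0 -1;0.036 0 0 0 0 0 -1;0.03 0 0 0 0 0 -1;0 0 0 0 0 0 -1")

```text
time_s: 16.92
tool_pos: [0.5662, 0.3043, 0.2774]
tool_rot: [-177.5, 0.6, 82.9]
force: [-1.8, 0.5, -1.3]
grip_width: 0.0874
```

Run:
```python
from h import *
c=load("wrist9");h=cv2.cvtColor(c["img"],cv2.COLOR_RGB2HSV)
m=((h[...,2]>200)&(h[...,1]<60)).astype(np.uint8);m[:,:265]=0;m[:,315:]=0;m[:169]=0;m[204:]=0
v,u=np.nonzero(m);o,d=wray(c,u,v);p=onplane(o,d,.029);print("gauge",len(u),cv2.minAreaRect((p[:,:2]*1000).astype(np.float32)))
c=snap("wrist","10")
mv(.574,.313,.12,80)
```

```text
gauge 889 ((537.0987548828125, -54.90422439575195), (28.20024299621582, 34.07305908203125), 83.69164276123047)
pos [0.5662 0.3011 0.2769] rot [-177.5     0.74   82.75] d_mm [ 14.8  13.  156.3] turn_fs [-0.087  0.028  0.096] t 16.97
```

View pics/wrist10.png

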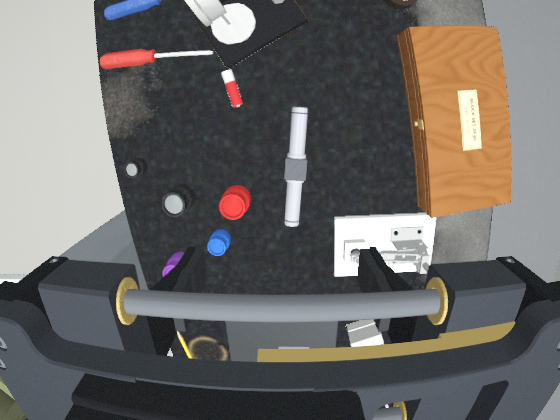

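Run:
```python
from h import *
c=load("wrist10")
a=c["img"][95:235,240:350,::-1]; cv2.imwrite("pics/w10c.png",cv2.resize(a,None,fx=4.2,fy=4.2,interpolation=cv2.INTER_CUBIC))
h=cv2.cvtColor(c["img"],cv2.COLOR_RGB2HSV)
m=((h[...,2]>120)).astype(np.uint8);m[:,:280]=0;m[:,312:]=0;m[:100]=0;m[235:]=0
v,u=np.nonzero(m);o,d=wray(c,u,v);p=onplane(o,d,.020);print("journals",len(u),cv2.minAreaRect((p[:,:2]*1000).astype(np.float32)))
u=np.array([174.]);v=np.array([204.]);o,d=wray(c,u,v);print("loupe",onplane(o,d,.043))
```

```text
journals 1987 ((575.1484375, 311.3153076171875), (157.4177703857422, 27.381746292114258), 79.23136138916016)
loupe [[0.41395462 0.28908893 0.043     ]]
```

View pics/w10c.png

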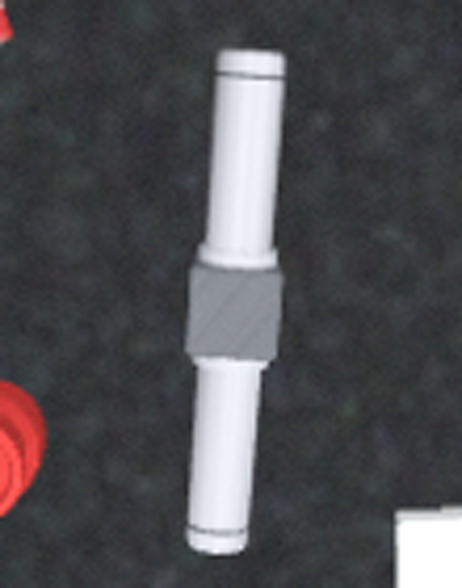

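Call:
servo_tool(moves="0.008 0.007 0.03 -0.06 0.02 0.05 -1;0.004 0.005 0.035 -0.03 0.01 0.05 -1;0 0 0.035 0 0 0.02 -1;0 0 0.035 0 0 0 -1;0 0 0.02 0 0 0 -1;0 0 0 0 0 0 -1")

```text
time_s: 17.47
tool_pos: [0.5773, 0.3021, 0.1077]
tool_rot: [-180.0, 0.5, 78.8]
force: [-1.0, 0.2, -0.3]
grip_width: 0.0869
```

Run:
```python
from h import *
mv(.575,.311,.0145,79.2)
c=snap("wrist","11")
h=cv2.cvtColor(c["img"],cv2.COLOR_RGB2HSV)
a=c["img"][:300,200:400,::-1]; cv2.imwrite("pics/w11c.png",cv2.resize(a,None,fx=2,fy=2,interpolation=cv2.INTER_CUBIC))
```

```text
pos [0.5773 0.3021 0.1077] rot [-179.99    0.52   78.78] d_mm [ 9.1 -3.9 93.2] turn_fs [-0.001  0.018 -0.015] t 17.47
```

View pics/w11c.png

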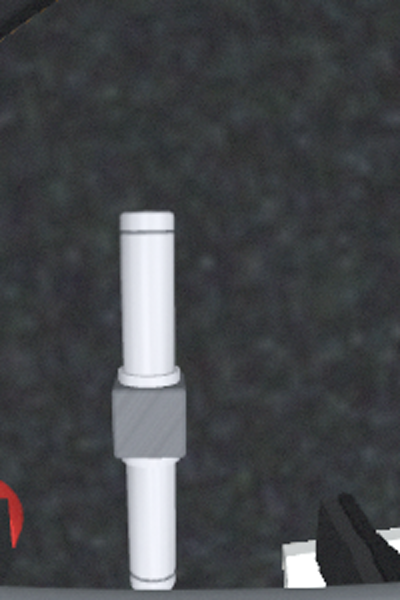

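Run:
```python
from h import *
c=load("wrist11")
q=np.array([(113,388),(186,386),(186,458),(114,459)],float);o,d=wray(c,200+q[:,0]/2,q[:,1]/2);p=onplane(o,d,.028);print(p.round(4),p.mean(0))
for i in range(4):
    e=p[(i+1)%4]-p[i];print((1e3*np.hypot(*e[:2])).round(1),np.degrees(np.arctan2(e[1],e[0])).round(1))
q=np.array([(147,212),(152.5,588)],float);o,d=wray(c,200+q[:,0]/2,q[:,1]/2);p=onplane(o,d,.014);print(p,p.mean(0));e=p[0]-p[1];print(np.hypot(*e[:2]),np.degrees(np.arctan2(e[1],e[0])))
mv(p.mean(0)[0],p.mean(0)[1],.0145,79.2)
```

```text
[[0.565  0.3276 0.028 ]
 [0.5914 0.3231 0.028 ]
 [0.5862 0.2953 0.028 ]
 [0.5592 0.3002 0.028 ]] [0.5754733  0.31158267 0.028     ]
26.8 -9.7
28.3 -100.6
27.4 169.7
28.0 78.2
[[0.58966946 0.38790437 0.014     ]
 [0.55994827 0.23172399 0.014     ]] [0.57480887 0.30981418 0.014     ]
0.15898321288424275 79.22542033899012
pos [0.5778 0.302  0.1093] rot [179.97   0.49  78.75] d_mm [ 7.9 -4.6 94.8] turn_fs [ 0.001  0.017 -0.016] t 17.52
```

Good: axis 79.2°, centre (0.575, 0.311). Descend.

Call:
servo_tool(moves="0.006 -0.003 0.025 0 0.01 -0.015 -1;0.004 -0.002 0.025 0 0 0 -1;0 0 0.02 0 0 0 -1;0 0 0.005 0 0 0 -1")

```text
time_s: 17.85
tool_pos: [0.5804, 0.3101, 0.039]
tool_rot: [179.5, -0.1, 78.9]
force: [-1.4, -0.2, 0.2]
grip_width: 0.0874
```

Run:
```python
from h import *
mv(.575,.311,.0145,79.2)
```

```text
pos [0.5804 0.3101 0.039 ] rot [ 1.7951e+02 -1.2000e-01  7.8890e+01] d_mm [-0.2 -5.7 24.5] turn_fs [ 0.017 -0.004 -0.011] t 17.85
```

Call:
servo_tool(moves="0 -0.007 0.014 0.01 0 -0.01 -1;0 -0.001 0.01 0 0 0 -1;0 0 0.002 0 0 0 -1")

```text
time_s: 18.1
tool_pos: [0.5748, 0.3112, 0.0148]
tool_rot: [179.6, -0.3, 79.1]
force: [-1.3, 0.3, -0.4]
grip_width: 0.0872
```

Run:
```python
from h import *
mv(.575,.311,.0145,79.2)
```

```text
pos [0.5748 0.3112 0.0148] rot [179.6   -0.27  79.1 ] d_mm [-0.1  0.2  0.3] turn_fs [ 0.014 -0.01  -0.003] t 18.1
```

Call:
servo_tool(moves="0 0 0.001 0.01 0 0 1;0 0 0.001 0 0 0 1;0 0 0.001 0 0 0 1;0 0 0.001 0 0 0 1;0 0 0.001 0 0 0 1;0 0 0.001 0 0 0 1;0 0 0.001 0 0 0 1;0 0 0.001 0 0 0 1;0 0 0.001 0 0 0 1;0 0 0.001 0 0 0 1;0 0 0.001 0 0 0 1;0 0 0 0 0 0 1;0 0 0 0 0 0 1", squeeze=45)

```text
time_s: 19.18
tool_pos: [0.5754, 0.3145, 0.0116]
tool_rot: [180.0, -0.7, 79.2]
force: [-0.0, 0.8, 1.0]
grip_width: 0.0277
```

Call:
servo_tool(moves="0 0 -0.02 0 0 0 1;0 0 -0.03 0 0 0 1;0 0 -0.035 0 0 0 1;0 0 -0.035 0 0 0 1;0 0 -0.03 0 0 0 1;0 0 0 0 0 0 1")

```text
time_s: 19.68
tool_pos: [0.5692, 0.3101, 0.1569]
tool_rot: [-179.2, 0.1, 79.2]
force: [1.4, 0.2, -2.3]
grip_width: 0.0277
```

Run:
```python
from h import *
c=snap("wrist","12")
a=c["img"][60:300,200:380,::-1]; cv2.imwrite("pics/w12c.png",cv2.resize(a,None,fx=2.4,fy=2.4,interpolation=cv2.INTER_CUBIC))
mv(.533,-.052,.13,84)
```

```text
pos [0.5679 0.3094 0.1538] rot [-179.09    0.3    79.16] d_mm [-361.4   34.1   25.1] turn_fs [-0.032  0.009 -0.169] t 19.73
```

View pics/w12c.png

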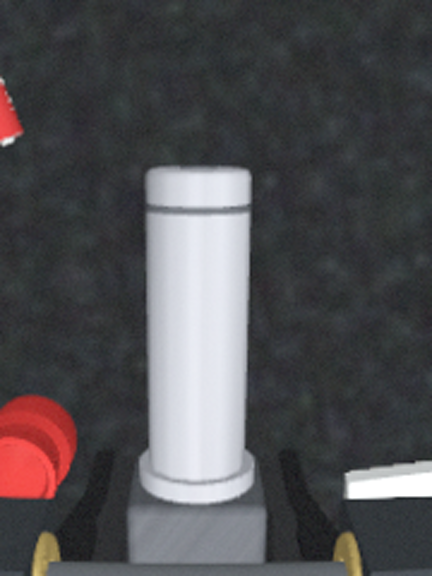

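Run:
```python
from h import *
c=load("wrist12"); T=c["Tw"]@np.linalg.inv(c["hand_eye"])
q=np.array([(199,168),(197,470)],float)
o,d=wray(c,200+q[:,0]/2.4,60+q[:,1]/2.4)
ot=(o-T[:3,3])@T[:3,:3]; dt=d@T[:3,:3]
for z in(-.0124,-.002):
    print((ot+dt*((z-ot[2])/dt[:,2])[:,None]).round(4))
```

```text
[[ 0.0756  0.002  -0.0124]
 [ 0.0173  0.0016 -0.0124]]
[[ 0.0749  0.002  -0.002 ]
 [ 0.0123  0.0016 -0.002 ]]
```

Call:
servo_tool(moves="0 0 -0.002 0 0 -0.085 1;0 0 -0.002 0 0 -0.085 1;-0.036 0 -0.002 0 0 0 1;-0.036 0 -0.002 0 0 0 1;-0.036 0 -0.002 0 0 0 1;-0.036 0 -0.002 0 0 0 1;-0.036 0 -0.002 0 0 0 1;-0.036 0 -0.002 0 0 0 1;-0.036 0 -0.002 0 0 0 1;-0.036 0 -0.002 0 0 0 1;-0.036 0 -0.002 0 0 0 1;-0.025 0 -0.002 0 0 0 1;0 0 -0.002 0 0 0 1;0 0 -0.002 0 0 0 1")

```text
time_s: 20.9
tool_pos: [0.5113, -0.0517, 0.1497]
tool_rot: [-176.3, 1.4, 84.8]
force: [-0.6, 1.4, -3.8]
grip_width: 0.0278
```

Run:
```python
from h import *
mv(.532,-.052,.11,84)
```

```text
pos [ 0.5113 -0.0517  0.1497] rot [-176.33    1.38   84.82] d_mm [ 2.5 23.2 38.3] turn_fs [-0.128  0.049  0.027] t 20.9
```

Call:
servo_tool(moves="0.001 0.012 0.01 -0.07 0.025 0.02 1;0.001 0.01 0.01 -0.06 0.025 0.01 1;0 0.001 0 0 0 0 1;0 0 -0.001 0 0 0 1")

```text
time_s: 21.23
tool_pos: [0.53, -0.0499, 0.1234]
tool_rot: [-179.6, 0.0, 84.0]
force: [0.5, 0.5, -3.1]
grip_width: 0.0278
```

Run:
```python
from h import *
mv(.532,-.052,.09,84)
c=snap("wrist","13")
snap("side","13");snap("scene","13")
```

```text
pos [ 0.53   -0.0499  0.1234] rot [-1.7963e+02  2.0000e-02  8.3960e+01] d_mm [-1.9  2.4 33.4] turn_fs [-0.013  0.001 -0.001] t 21.23
```

View pics/wrist13.png

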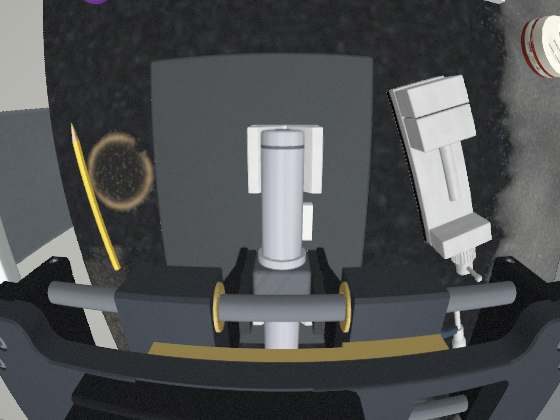

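Call:
servo_tool(moves="-0.001 0.003 0.015 -0.01 0 0 1;0 0.001 0.015 0 0 0 1;0 0.001 0.008 0 0 0 1")

```text
time_s: 21.63
tool_pos: [0.5387, -0.0498, 0.0891]
tool_rot: [179.6, -0.1, 84.2]
force: [-1.1, -0.6, -4.9]
grip_width: 0.0279
```

Run:
```python
from h import *
mv(.532,-.052,.056,84)
```

```text
pos [ 0.5387 -0.0498  0.0891] rot [ 1.7964e+02 -1.2000e-01  8.4180e+01] d_mm [-3.  -6.6 33. ] turn_fs [ 0.013 -0.004  0.006] t 21.63
```

Call:
servo_tool(moves="-0.003 -0.007 0.005 0.01 0 0 1;0 -0.001 0.01 0 0 0 1")

```text
time_s: 21.8
tool_pos: [0.5309, -0.0515, 0.074]
tool_rot: [179.9, -0.1, 84.3]
force: [0.3, -0.1, -4.5]
grip_width: 0.0276
```

Run:
```python
from h import *
mv(.532,-.052,.056,84)
```

```text
pos [ 0.5309 -0.0515  0.074 ] rot [ 1.7989e+02 -9.0000e-02  8.4270e+01] d_mm [-0.4  1.1 18. ] turn_fs [ 0.004 -0.003  0.009] t 21.8
```

Call:
servo_tool(moves="0 0.002 0.008 0 0 0 1;0 0 0.006 0 0 0 1")

```text
time_s: 21.97
tool_pos: [0.5324, -0.0513, 0.0588]
tool_rot: [179.9, -0.1, 84.3]
force: [0.9, 0.0, -3.5]
grip_width: 0.0277
```

Call:
servo_tool(moves="0 0 0.003 0 0 0 1;0 0 0.002 0 0 0 1;0 0 0.001 0 0 0 1")

```text
time_s: 22.22
tool_pos: [0.5319, -0.0512, 0.0536]
tool_rot: [-179.9, -0.2, 84.3]
force: [-6.2, -0.7, 8.3]
grip_width: 0.0274
```

Call:
servo_tool(moves="0 0 0 0 0 0 -0.4;0 0 0 0 0 0 -0.4;0 0 0 0 0 0 -0.4;0 0 0 0 0 0 -0.4;0 0 0 0 0 0 -0.4;0 0 -0.015 0 0 0 -0.4;0 0 -0.03 0 0 0 -0.4;0 0 -0.035 0 0 0 -0.4;0 0 -0.035 0 0 0 -1;0 0 -0.035 0 0 0 -1;0 0 -0.02 0 0 0 -1")

```text
time_s: 23.13
tool_pos: [0.5313, -0.0524, 0.2283]
tool_rot: [-179.7, -0.0, 84.2]
force: [0.2, 0.2, 0.8]
grip_width: 0.0732
```

Run:
```python
from h import *
c=snap("wrist","14");snap("side","14");snap("scene","14")
mv(.41,.289,.25,84)
c=load("side14");a=c["img"][150:240,200:300,::-1]; a=cv2.resize(a,None,fx=4,fy=4,interpolation=cv2.INTER_CUBIC)
b=load("scene14")["img"][170:260,240:340,::-1];b=cv2.resize(b,None,fx=4,fy=4,interpolation=cv2.INTER_CUBIC);cv2.imwrite("pics/s14c.png",np.hstack([a,b]))
```

```text
pos [ 0.5312 -0.0521  0.2262] rot [-1.7969e+02 -5.0000e-02  8.4240e+01] d_mm [ 327.2 -155.   -22.7] turn_fs [-0.011 -0.002  0.008] t 23.28
```

View pics/wrist14.png

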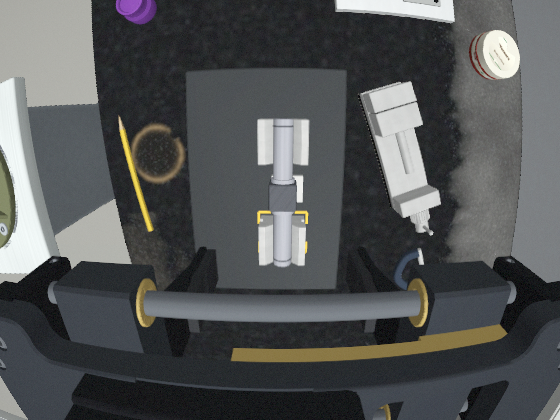

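View pics/s14c.png

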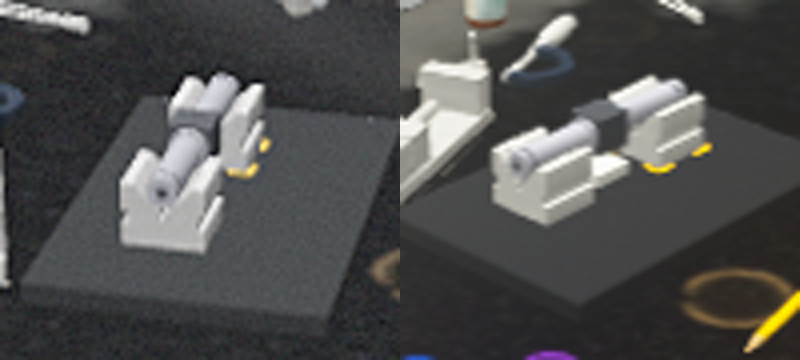

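Run:
```python
from h import *
c=load("wrist14")
# spindle ends, z axis .056
q=np.array([(284,121.),(281,266.)]);o,d=wray(c,q[:,0],q[:,1]);p=onplane(o,d,.056);print(p.round(4),p.mean(0).round(4));e=p[0]-p[1];print(np.hypot(*e[:2]),np.degrees(np.arctan2(e[1],e[0])))
a=load("wrist10")["img"][140:270,110:270,::-1]; cv2.imwrite("pics/w10loupe.png",cv2.resize(a,None,fx=4,fy=4,interpolation=cv2.INTER_CUBIC))
```

```text
[[ 0.5418  0.0205  0.056 ]
 [ 0.5229 -0.1356  0.056 ]] [ 0.5324 -0.0576  0.056 ]
0.15729164448771388 83.09715176363198
```

Call:
servo_tool(moves="0.033 -0.0155 -0.004 0 0 0 -1;0.033 -0.0155 -0.004 0 0 0 -1;0.033 -0.0155 -0.004 0 0 0 -1;0.033 -0.0155 -0.004 0 0 0 -1;0.033 -0.0155 -0.004 0 0 0 -1;0.033 -0.0155 -0.004 0 0 0 -1;0.033 -0.0155 -0.004 0 0 0 -1;0.033 -0.0155 -0.004 0 0 0 -1;0.033 -0.0155 -0.004 0 0 0 -1;0.03 -0.0155 -0.004 0 0 0 -1;0 0 0 0 0 0 -1")

```text
time_s: 24.2
tool_pos: [0.398, 0.299, 0.2495]
tool_rot: [-178.6, 0.9, 83.7]
force: [-0.9, 1.1, 0.2]
grip_width: 0.0869
```

View pics/w10loupe.png

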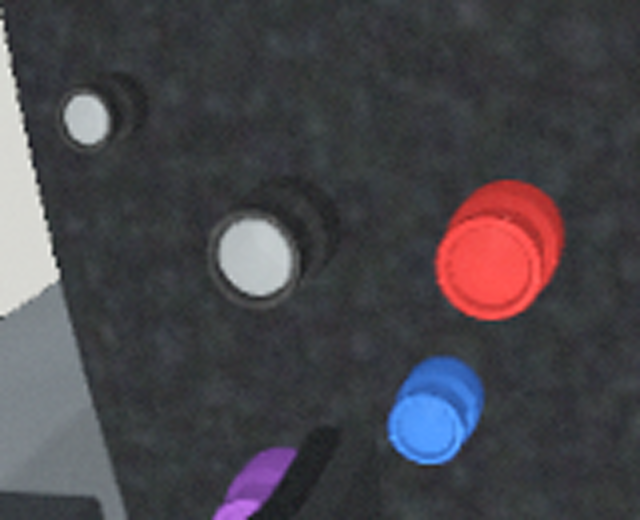

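Candidates at wrist10 pixels: black small (132,170), black large (174,204), red (235,203), blue (218,242), purple (175,265). The large black one fits: it isn't blue, purple or red, and it's the larger of the two black ones.

Call:
servo_tool(moves="0 0 0 0 0 -0.2 -1;0 0 0 0 0 -0.225 -1;0 0 0 0 0 -0.225 -1;0 0 0 0 0 -0.225 -1;0 0 0 0 0 -0.225 -1;0 0 0 0 0 -0.225 -1;0 0 0 0 0 -0.225 -1;0 0 0 0 0 -0.225 -1;0 0 0 0 0 -0.225 -1;0 0 0 0 0 -0.225 -1;0 0 0 0 0 -0.225 -1;0 0 0 0 0 -0.225 -1;0 0 0 0 0 -0.225 -1;0 0 0 0 0 -0.15 -1;0 0 0 0 0 0 -1")

```text
time_s: 25.45
tool_pos: [0.3857, 0.2927, 0.2195]
tool_rot: [-177.1, -3.2, 176.0]
force: [0.3, 0.1, 0.4]
grip_width: 0.087
```

Run:
```python
from h import *
c=snap("wrist","15")
mv(.41,.2895,.12,174)
```

```text
pos [0.3856 0.2925 0.2193] rot [-177.05   -3.25  175.84] d_mm [-30.1   3.8  97.7] turn_fs [-0.105 -0.112  0.067] t 25.5
```

View pics/wrist15.png

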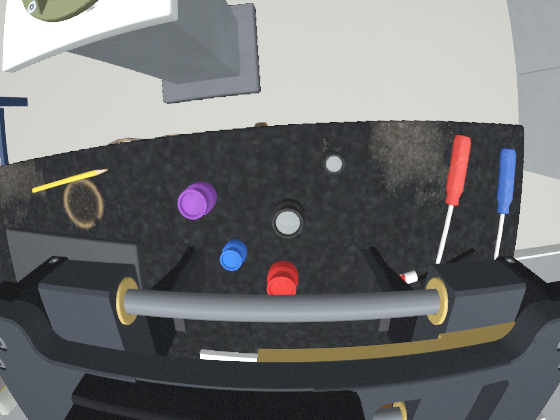

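Run:
```python
from h import *
c=load("wrist15");g=cv2.cvtColor(c["img"],cv2.COLOR_RGB2GRAY)
m=(g>130).astype(np.uint8);m[:,:268]=0;m[:,310:]=0;m[:203]=0;m[242:]=0
v,u=np.nonzero(m);o,d=wray(c,u,v);p=onplane(o,d,.042);print(len(u),u.mean(),v.mean(),cv2.minEnclosingCircle((p[:,:2]*1000).astype(np.float32)))
```

```text
435 287.432183908046 222.25057471264367 ((410.7873840332031, 288.5625), 12.917945861816406)
```

Call:
servo_tool(moves="-0.014 0.002 0.01 -0.055 -0.055 0.03 -1;-0.014 0.002 0.02 -0.05 -0.055 0.03 -1;-0.004 0 0.025 0 0 0 -1;0 0 0.02 0 0 0 -1;0 0 0 0 0 0 -1")

```text
time_s: 25.92
tool_pos: [0.417, 0.2922, 0.1376]
tool_rot: [179.9, -0.0, 173.4]
force: [-1.0, -0.4, -1.0]
grip_width: 0.0871
```

Run:
```python
from h import *
mv(.41,.2895,.02,174)
c=snap("wrist","16")
a=c["img"][150:340,180:400,::-1]; cv2.imwrite("pics/w16c.png",cv2.resize(a,None,fx=3,fy=3,interpolation=cv2.INTER_CUBIC))
g=cv2.cvtColor(c["img"],cv2.COLOR_RGB2GRAY)
m=(g>130).astype(np.uint8);m[:,:250]=0;m[:,320:]=0;m[:203]=0;m[282:]=0
k,l,s,cc=cv2.connectedComponentsWithStats(m)
for i in range(1,k):
  if s[i,4]>60:
    v,u=np.nonzero(l==i);o,d=wray(c,u,v);p=onplane(o,d,.042);print(len(u),u.mean(),v.mean(),cv2.minEnclosingCircle((p[:,:2]*1000).astype(np.float32)))
```

```text
pos [0.417  0.2922 0.1376] rot [179.93  -0.   173.39] d_mm [  6.7  -3.6 117.6] turn_fs [ 0.002 -0.    -0.021] t 25.92
545 275.3614678899083 211.3724770642202 ((410.69512939453125, 288.4515380859375), 12.799487113952637)
```

View pics/w16c.png

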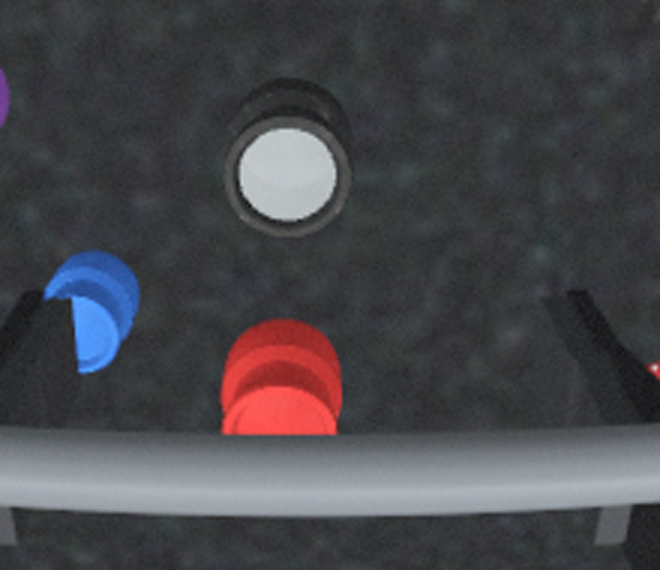

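Call:
servo_tool(moves="0.005 -0.003 0.025 0 0 -0.02 -1;0.003 -0.002 0.03 0 0 0 -1;0 0 0.025 0 0 0 -1;0 0 0.01 0 0 0 -1")

```text
time_s: 26.3
tool_pos: [0.4135, 0.2929, 0.0534]
tool_rot: [179.3, 0.5, 173.7]
force: [-0.9, -1.0, -0.2]
grip_width: 0.0868
```

Run:
```python
from h import *
mv(.4107,.2885,.018,174)
```

```text
pos [0.4135 0.2929 0.0534] rot [179.3    0.5  173.72] d_mm [ 2.6 -5.1 35.4] turn_fs [ 0.024  0.017 -0.01 ] t 26.3
```

Call:
servo_tool(moves="0.003 -0.006 0.015 0.02 0.015 0 -1;0.001 -0.001 0.016 0 0 0 -1;0 0 0.005 0 0 0 -1")

```text
time_s: 26.55
tool_pos: [0.4097, 0.2875, 0.0174]
tool_rot: [179.8, 0.1, 173.7]
force: [-0.9, -0.2, 0.4]
grip_width: 0.0865
```

Run:
```python
from h import *
mv(.4107,.2885,.018,174)
```

```text
pos [0.4097 0.2875 0.0174] rot [1.7983e+02 9.0000e-02 1.7366e+02] d_mm [-0.9  1.1 -0.6] turn_fs [ 0.006  0.003 -0.012] t 26.55
```

Call:
servo_tool(moves="-0.001 0.001 0.001 0 0 0 1;0 0 0.001 0 0 0 1;0 0 0.001 0 0 0 1;0 0 0.001 0 0 0 1;0 0 0.001 0 0 0 1;0 0 0.001 0 0 0 1;0 0 0.001 0 0 0 1;0 0 0.001 0 0 0 1;0 0 0 0 0 0 1;0 0 0 0 0 0 1;0 0 0 0 0 0 1", squeeze=20)

```text
time_s: 27.47
tool_pos: [0.4141, 0.2908, 0.0133]
tool_rot: [179.5, 0.3, 173.6]
force: [-0.9, 1.2, 0.4]
grip_width: 0.0365
```

Call:
servo_tool(moves="0 0 -0.02 0 0 0 1;0 0 -0.03 0 0 0 1;0 0 -0.035 0 0 0 1;0 0 -0.035 0 0 0 1;0 0 -0.02 0 0 0 1;0 0 0 0 0 0 1")

```text
time_s: 27.97
tool_pos: [0.4108, 0.2878, 0.1563]
tool_rot: [179.9, 0.0, 173.6]
force: [1.1, 0.3, 0.0]
grip_width: 0.0366
```

Run:
```python
from h import *
c=snap("wrist","17")
a=c["img"][200:340,200:360,::-1]; cv2.imwrite("pics/w17c.png",cv2.resize(a,None,fx=4,fy=4,interpolation=cv2.INTER_CUBIC))
mv(.474,.0067,.13,174)
```

```text
pos [0.4103 0.2875 0.1547] rot [-1.7999e+02 -2.0000e-02  1.7358e+02] d_mm [ -94.7 -271.9   24.7] turn_fs [-0.    -0.001 -0.015] t 28.02
```

View pics/w17c.png

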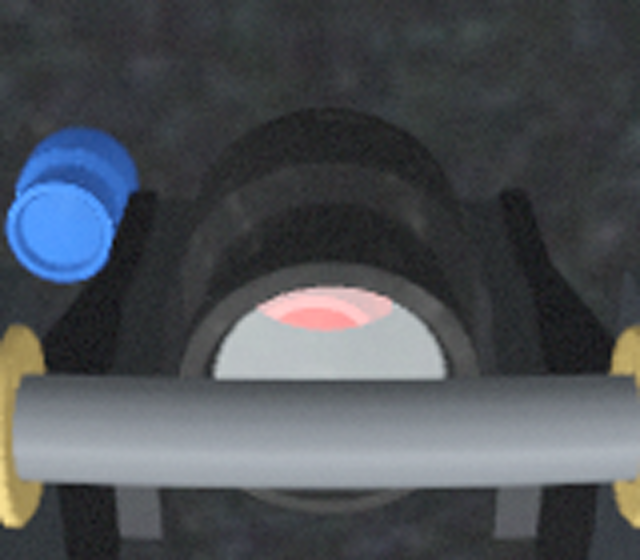

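Run:
```python
from h import *
c=load("wrist17"); T=c["Tw"]@np.linalg.inv(c["hand_eye"])
o,d=wray(c,np.array([281.2,281.2]),np.array([227.,265.5]))
ot=(o-T[:3,3])@T[:3,:3]; dt=d@T[:3,:3]
print(ot+dt*((np.array([.0133,-.0297])-ot[2])/dt[:,2])[:,None])
```

```text
[[ 0.02039656  0.00010352  0.0133    ]
 [ 0.01921645  0.00012364 -0.0297    ]]
```

Call:
servo_tool(moves="-0.012 -0.034 -0.001 0 0 0 1;-0.012 -0.034 -0.001 0 0 0 1;-0.012 -0.034 -0.001 0 0 0 1;-0.012 -0.034 -0.001 0 0 0 1;-0.012 -0.034 -0.001 0 0 0 1;-0.012 -0.034 -0.001 0 0 0 1;-0.012 -0.034 -0.001 0 0 0 1;-0.01 -0.025 0 0 0 0 1;0 0 0 0 0 0 1;0 0 0 0 0 0 1")

```text
time_s: 28.85
tool_pos: [0.4687, 0.004, 0.1475]
tool_rot: [-179.5, -0.9, 174.0]
force: [-0.9, -0.8, -0.1]
grip_width: 0.0365
```

Run:
```python
from h import *
mv(.4755,.0067,.12,174)
c=snap("wrist","18");snap("side","18")
```

```text
pos [0.4687 0.004  0.1475] rot [-179.49   -0.92  173.96] d_mm [-7.   3.6 27.3] turn_fs [-0.018 -0.032 -0.001] t 28.85
```

View pics/side18.png

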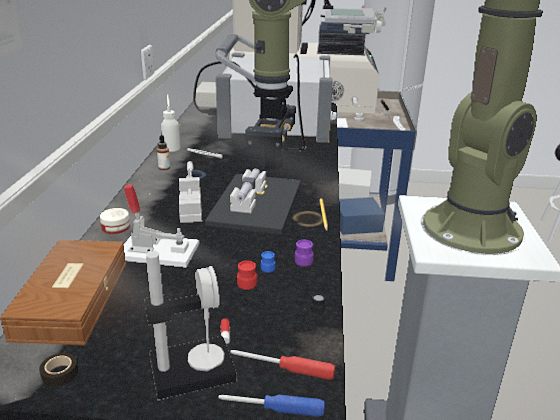

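Call:
servo_tool(moves="-0.005 0.002 0.015 -0.01 -0.03 0 1;-0.003 0.002 0.02 0 0 0 1;0 0 0.02 0 0 0 1;0 0 0.01 0 0 0 1")

```text
time_s: 29.28
tool_pos: [0.4778, 0.015, 0.0809]
tool_rot: [-180.0, 0.2, 174.7]
force: [-0.3, -0.0, -0.8]
grip_width: 0.0364
```

Run:
```python
from h import *
mv(.4755,.0067,.0335,174)
```

```text
pos [0.4778 0.015  0.0809] rot [-1.7999e+02  1.6000e-01  1.7468e+02] d_mm [ 1.6 -8.5 47.4] turn_fs [-0.     0.005  0.024] t 29.28
```

Call:
servo_tool(moves="0.002 -0.008 0.015 0 0 0.02 1;0 -0.002 0.015 0 0 0 1;0 0 0.006 0 0 0 1")

```text
time_s: 29.53
tool_pos: [0.4731, 0.0099, 0.0414]
tool_rot: [-180.0, -0.0, 174.6]
force: [-0.7, -1.0, -1.1]
grip_width: 0.0366
```

Run:
```python
from h import *
mv(.4755,.0067,.0335,174)
```

```text
pos [0.4731 0.0099 0.0414] rot [-1.7998e+02 -4.0000e-02  1.7456e+02] d_mm [-2.7 -3.   7.9] turn_fs [-0.001 -0.002  0.02 ] t 29.53
```

Call:
servo_tool(moves="-0.003 -0.003 0.004 0 0 0.01 1;0 0 0.004 0 0 0 1;0 0 0.002 0 0 0 1")

```text
time_s: 29.78
tool_pos: [0.4755, 0.0079, 0.0322]
tool_rot: [-179.9, -0.3, 174.5]
force: [-11.5, -1.2, 30.0]
grip_width: 0.0364
```

Call:
servo_tool(moves="0 0 -0.002 0 0 0 1;0 0 0 0 0 0 -0.3;0 0 0 0 0 0 -0.3;0 0 0 0 0 0 -0.3;0 0 0 0 0 0 -0.3;0 0 0 0 0 0 -0.5;0 0 0 0 0 0 -0.5;0 0 -0.015 0 0 0 -0.5;0 0 -0.03 0 0 0 -0.5;0 0 -0.035 0 0 0 -0.5;0 0 -0.035 0 0 0 -0.5;0 0 -0.035 0 0 0 -0.5;0 0 -0.02 0 0 0 -0.5;0 0 0 0 0 0 -0.5")

```text
time_s: 30.95
tool_pos: [0.4756, 0.0089, 0.2116]
tool_rot: [-179.9, -0.4, 174.5]
force: [-0.0, 0.1, 0.1]
grip_width: 0.0652
```

Run:
```python
from h import *
c=snap("wrist","19")
```

```text
(no output)
```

View pics/wrist19.png

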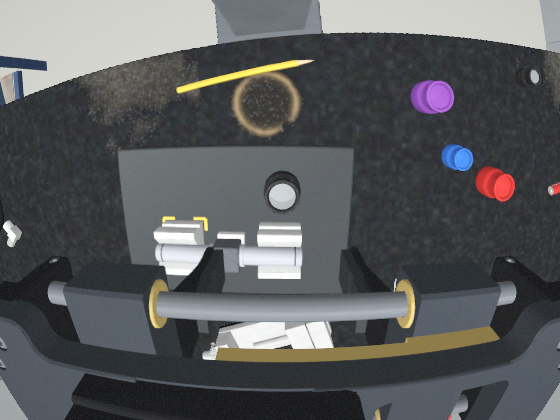

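Call:
servo_tool(moves="-0.02 0 -0.035 0 0 0 -1;-0.02 0 -0.035 0 0 0 -1;-0.02 0 -0.03 0 0 0 -1;-0.02 0 0 0 0 0 -1;0 0 0 0 0 0 -1;0 0 0 0 0 0 -1")

```text
time_s: 31.5
tool_pos: [0.5479, 0.0012, 0.2948]
tool_rot: [-179.5, -2.0, 174.6]
force: [0.6, -0.7, -0.4]
grip_width: 0.0864
```

Run:
```python
from h import *
for n in("wrist","side","scene"): snap(n,"20")
g=cv2.resize(load("wrist20")["img"][120:260,120:320,::-1],None,fx=4,fy=4,interpolation=cv2.INTER_CUBIC);cv2.imwrite("pics/w20c.png",g)
a=cv2.resize(load("side20")["img"][150:240,200:300,::-1],None,fx=4,fy=4,interpolation=cv2.INTER_CUBIC)
b=cv2.resize(load("scene20")["img"][170:260,240:340,::-1],None,fx=4,fy=4,interpolation=cv2.INTER_CUBIC);cv2.imwrite("pics/s20c.png",np.hstack([a,b]))
```

```text
(no output)
```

View pics/w20c.png

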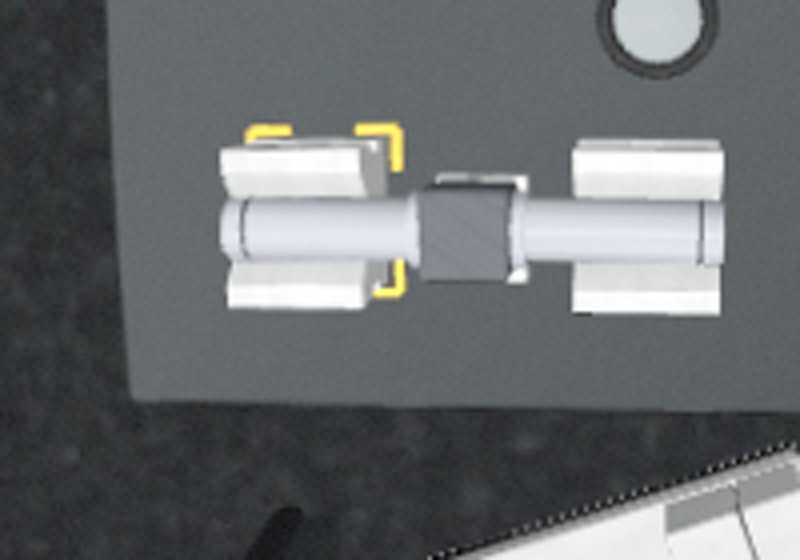

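View pics/s20c.png

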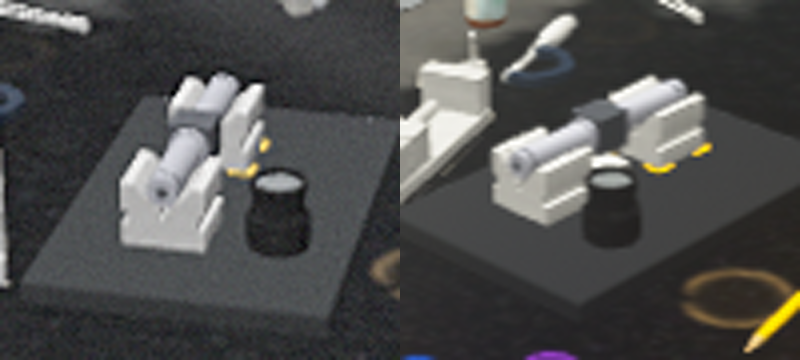

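Run:
```python
from h import *
c=load("wrist20")
def at(q,z):
    q=np.array(q,float);o,d=wray(c,120+q[:,0]/4-.4,120+q[:,1]/4-.4);return onplane(o,d,z)
F=np.array([.5386,-.0001]);a=np.radians(84);ey=np.array([np.cos(a),np.sin(a)]);ex=np.array([np.sin(a),-np.cos(a)]);M=F-.055*ey
def rep(n,p): p=p.mean(0)[:2]-M;print(n,"plate x-20,y mm",(p@ex*1e3).round(1),(p@ey*1e3).round(1))
def ang(p,q): return np.degrees(np.arctan2(*(p-q)[[1,0]])).round(1)
L=at([(220,149),(357,149),(364,309),(228,308)],.06);rep("loose (expect 0,-55)",L);print(ang(L[1],L[0]),ang(L[2],L[3]))
V=at([(572,149),(724,150),(720,314),(572,313)],.06);rep("fixed (0,55)",V);print(ang(V[1],V[0]),ang(V[2],V[3]))
S=at([(222,229),(723,233)],.056);rep("spindle",S);print(ang(S[1],S[0]))
k=at([(418,186),(508,184),(506,281),(420,279)],.07);rep("collar",k)
w=load("wrist19");g=cv2.cvtColor(w["img"],cv2.COLOR_RGB2GRAY);m=(g>130).astype(np.uint8);m[:,:262]=0;m[:,302:]=0;m[:175]=0;m[213:]=0
v,u=np.nonzero(m);o,d=wray(w,u,v);p=onplane(o,d,.062);r=cv2.minEnclosingCircle((p[:,:2]*1000).astype(np.float32));q=np.array(r[0])/1e3-F;print("loupe in vfix: x",(q@ey*1e3).round(1),"y",(-q@ex*1e3).round(1),r[1])
for n in("side20","scene20"):
    P=pts(load(n));k=(abs(P[...,0]-.475)<.03)&(abs(P[...,1]-.007)<.03)&(P[...,2]>.055)&(P[...,2]<.07)
    q=cv2.minAreaRect((P[k][:,:2]*1000).astype(np.float32))[0];q=np.array(q)/1e3-F;print(n,"loupe",(q@ey*1e3).round(1),(-q@ex*1e3).round(1),P[k][:,2].mean())
```

```text
loose (expect 0,-55) plate x-20,y mm -0.9 -55.7
82.9 83.9
fixed (0,55) plate x-20,y mm -0.3 55.2
84.3 84.3
spindle plate x-20,y mm -0.1 -0.7
83.7
collar plate x-20,y mm -1.5 0.5
loupe in vfix: x 3.8 y 63.5 15.085491180419922
side20 loupe 4.3 66.8 0.05939876119740991
scene20 loupe 4.3 66.8 0.06083677332898129
```

Run:
```python
from cell import env
print(env.get_obs()["force"]); print(env.sign_off())
```

```text
[-0.21058801 -0.92602586 -0.80955071]
the job is handed in; nothing more can be done
None
```

The spindle set-up is done and handed in at about 31.7 s of the 104 s. The loose V block, gauge block, spindle and large black loupe are all in place and released. The arm is raised clear of everything, with the tool about 0.29 m above the worktop.

My last camera checks all fell within tolerance; sign-off itself gave no verdict:

| Item | Last measurement | Allowed |
|---|---|---|
| Loose V block | about 1 mm and under 1° off its seat | 10 mm, 0.1 rad (5.7°) |
| Gauge block | about 4 mm across the row, under 1 mm along it | 12 mm each way |
| Spindle | within about 1.5 mm of centre, about 0.3° off the row, seen lying in both grooves | 10 mm across, 12 mm along, 0.12 rad (6.9°) |
| Loupe | upright, about 4 mm off the fixed block's middle line, 64–67 mm in front of its centre | 12 mm; 50–85 mm |

- **Gauge block:** I measured it before laying the spindle over it. Afterwards I could only see its edges sticking out under the collar, so that figure was not repeated.
- **Loupe:** the wrist camera put it 63.5 mm in front of the block and the two fixed cameras put it at 66.8 mm. Both are well inside the range.
- **Forces:** the highest wrist reading I saw was about 30 N, when the loupe touched down. Readings come only at the end of each move, so a brief peak in between would not show.

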